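# Change over a two-pole breaker for the next pack in the assembly vise

### The arm

A 6-joint arm with a two-finger parallel gripper is mounted at the origin on the work surface. World frame = base frame: x ahead of the robot, y to its left, z up, the work surface at z = 0. Lengths are in m, angles in rad, forces in N, time in s.
With the tool pointing down it reaches from about 0.275 to 0.725 m from the base axis. Payload 15.9 kg.
Tool frame: the origin (TCP) lies at the very end of the fingers, on their centre line; the grasp point (between the pads) lies 19 mm behind it (pinch_z is the z of the grasp point in the tool frame, in m); z points along the fingers, y is the line along which they close (so a half turn about z gives the same grasp; the last joint's range is limited). The gripper opens to 85 mm and grips with 20 to 120 N. Pads are 22 mm wide; open, the fingers measure 114 mm over their backs; the gripper's body (76 mm by 85 mm) begins 54 mm behind the grasp point. The pads swing forward as they close: fully open they stand 13 mm farther back than shut.
Start: joints at [-1.277, 0.213, -0.034, 1.323, 0, 1.571], TCP at [0.145, -0.479, 0.231] pointing down, gripper open.
Joint ranges: [-2.98, 2.98], [-0.74, 1.72], [-1.14, 1.35], [-2.1, 2.04], [-1.57, 1.44], [-3.14, 3.14]. Speed limits (rad/s): [1.89, 1.89, 2.39, 2.57, 3.14, 3.14].

### API

Orientations are given as a unit quaternion [x, y, z, w].
In Python, from rig import state, capture, finish_job, pinch_z gives the robot as it stands.
- The arm moves only by the tool step_arm, never from a script. Its argument "series" is a list of rows, each an object with "fingers": the opening, from 0 (shut) to 1 (fully open); "linear": the shift along the tool's x, y, z in mm, a list of three; "angular": the turn, a rotation vector about the tool's x, y, z in rad, a list of three. A call has 1 to 10 rows; each row is the pose to reach, as a shift and turn from the pose commanded when the call began, along the tool's axes at that moment; what a row does not reach only later rows make up. A row lasts 1/8 s, in which the tool goes at most 62.5 mm and 10.7 degrees, less where a joint would pass 70% of its speed; a pose out of reach is approached as far as the arm can. A call with a gripper value outside its range is refused whole. The fingers move at their own pace and stop on an object; "grip_force" is the grip in N (left out, the last holds). Time passes only in rows, so rows that repeat a pose let the fingers close. It gives the time, the measured TCP pose, the force, the opening and the grip force at its end, in the units of the state.
- state(): the state, without advancing time (a new reading comes with each control period).
- capture(name): name is "scene" or "top" or "wrist"; returns a dict with "color" (400x640x3 uint8, red, green, blue), "fx", "fy", "cx", "cy" (pixels), "D" ([k1, k2, p1, p2, k3] as OpenCV has them; the pictures are not rectified), "extrinsics" (4x4, takes a point from camera to world coordinates); the wrist camera has in their place "hand_eye" (4x4, takes a point from camera to tool coordinates, whose origin is the TCP and whose axes are the flange's). Camera axes: x right, y down, z forward; pixel columns grow to the right and rows downward; lengths in m; the calibration is good to about 2 mm. A picture is of the moment at which its call begins: read the wrist's pose just before it. There is no depth.
- finish_job(): hands the job in; it is judged then, once.
The state is a dict: "clock": time; "q": joint angles; "joint_velocities": joint speeds; "joint_efforts": joint torques, N m; "tcp_pos": TCP position; "tool_rot": TCP orientation; "force": force on the tool from outside, world axes, zero at the start; "wrist_torque": the same for the moment, N m; "opening": opening from 0.0 (shut) to 1.0 (fully open); "gripper_force": force on a finger pad.
Only numpy, scipy, OpenCV 4.12 (cv2) and the standard library are available. Lean on these libraries where they do the work, as an engineer would, in place of code of your own. Each camera call takes 0.05 s, during which the arm holds its last target. There are 200 camera calls.

### The job

The two-pole breaker in the vise is finished: crank the vise open, take it out and stand it upright in the blue bin. Then pull every single-pole breaker off the test rail (each is held by a sprung foot; lift it straight up) and stand them all in the vise side by side, toggles up, all the same way round and centred across the jaws. Crank the vise shut until they are pressed together firmly between the jaws, about half a turn past first contact, but never squeeze the jaw's rubber face flat, and leave the other things on the bench where they are.

Things in the scene. Friction and masses are not known exactly. Their poses are not given: they have to be found in the camera images.
- vise: green bench vise, bolted down; x along the screw, origin at the centre of its underside, z up. Flat bed 55 mm up, x -90 to 90, y -50 to 50 mm. Fixed jaw: steel face at x = 55 mm, looking to -x. The moving jaw comes from -x; the crank is at the -x end. Jaws 90 mm wide (y -45 to 45), 36 mm high above the bed. Screw bracket, 56 mm wide, jaw height, at x = -88 to -72 mm
- jaw (a joint): slide of the moving jaw, m; grows as it opens. Free gap between fixed jaw and unpressed rubber face = 36 mm + this value; range -11 to +44 mm. Driven only by the crank, 8 mm per turn; stays where it is left
- pad (a joint): how far the moving jaw's rubber face is pressed in, m: 0 free, 8.5 mm flat; 4 N per mm. The face reaches from 2 to 36 mm above the bed. At the start the finished breaker presses it in 2 to 5 mm
- crank (a joint): angle of the crank, rad. Falling = clockwise seen from the crank's end = tightens; growing = opens (the jaw joint = 8 mm x this / 2 pi). At 0 the arm points straight up; at +pi/2 it points to the vise's +y side. Turning takes about 2 N at the grip; stays where it is left
- crank_knob (a point): centre of the crank's grip: black sleeve, 18 mm diameter, 45 mm long, parallel to the vise's x, free to spin on its pin, 42 mm from the screw's axis. The crank arm is on its vise side (+x), 26 mm from this point. It circles in an upright plane and travels along the vise's -x as the jaw opens
- crank_axis (a point): point on the screw's axis, 77 mm above the table, level with the middle of the grip: centre of the grip's circle; in the vise's frame at y = 0, x = -138.5 mm minus the jaw value
- pack: finished two-pole breaker, light grey with a blue double toggle, clamped in the vise at the start: 36 mm thick along its x, 80 mm long along its y; origin at the centre of its underside, z up. Shoulders 45 mm above the underside, a nose 45 mm long (y) up to 67 mm, toggle to 80 mm: take it by the nose, across its 45 mm. About 0.22 kg
- tray: blue open bin, loose, 170 mm (x) by 130 mm (y), 40 mm high, 3 mm walls and floor; origin at the centre of its underside
- rail: test rail, bolted down: grey base 170 x 96 mm, 16 mm high; on it a steel rail 35 mm wide along its x, top 32 mm above the table, with end stops; stations about x = -42, 0, +42 mm. Origin at the centre of its underside. Seated breakers' undersides are 20 mm above the table, their x along the rail
- pole1: light grey single-pole circuit breaker, black toggle; None if absent. 18 mm thick (its x), 80 mm long (its y); origin at the centre of its underside, z up. Shoulders 45 mm up; on them, centred, a nose 45 mm long (y), 18 mm thick, up to 67 mm; toggle to 78 mm. Take it by the nose, across its 45 mm, fingertips just above the shoulders. Stands by itself on a flat surface. About 0.12 kg
- pole2: same as pole1. More on all three: a slot across the underside, 36 mm wide and 12 mm deep, sits over the rail; at the +y end a red sprung foot is snapped under the rail's lip. Lifted straight up it lets go with a pull of 5 to 10 N within 5 mm. Before that it can slide along the rail
- pole3: same as pole1 and pole2
- pole1_end (a point): point in the middle of the red-foot end (+y end) of pole1, 40 mm from its centre, 30 mm above its underside
- pole2_end (a point): point in the middle of the red-foot end (+y end) of pole2, 40 mm from its centre, 30 mm above its underside
- pole3_end (a point): point in the middle of the red-foot end (+y end) of pole3, 40 mm from its centre, 30 mm above its underside
- alcohol: bystander: white bottle with a blue cap, 68 mm diameter, 170 mm high; origin under its centre
- solder: bystander: reel of solder, 60 mm diameter, 50 mm high; origin under its centre
- dish_rivets: bystander: grey dish, 100 mm diameter, 22 mm high; origin under its centre
- dish_screws: bystander: white dish, 90 mm diameter, 22 mm high; origin under its centre
- jar: bystander: clear jar with a red lid, 64 mm diameter, 60 mm high; origin under its centre
There are look-alikes about, which are no part of the job. What is shaped like the pack but purple is not meant.

How it is judged:
By the outcome, as a careful person would: the job done as asked, in the order asked, and still so for the second after the job is handed in, with the robot touching nothing.
Of pole1, pole2, pole3 only 2 to 3 are there at a start; the rules pass over those that are not, and their reading is None.
At some moment in a run one of tray may be knocked a few centimetres aside while the robot is not near it.
Once in a run the grip may slacken for a moment while it holds something.
It also fails if it takes over 210 s, if anything falls off the work surface, if the arm or the gripper's body presses on something with over 40 N, if the wrist force passes 120 N, or if a joint passes its speed limit or range.

## Working session

There is one attempt and no reset: what is moved stays moved. The work goes in short steps, Python scripts to look and compute and a tool call to move; the robot and the scene stay as the last step left them, time stands still between calls to the robot, and variables do not carry over. Pictures are saved under pics/ and viewed, at most 14 in all, crops included, and the job is handed in when it is done.

Besides the shell and the picture viewer there is one more tool, called after "Emit:" by a JSON object that holds its "fn" and its "kwargs", one argument or row to a line. step_arm: Moves the arm, as the interface text tells. Its arguments: {"type":"object","properties":{"series":{"type":"array","items":{"type":"object","properties":{"fingers":{"type":"number"},"linear":{"type":"array","items":{"type":"number"}},"angular":{"type":"array","items":{"type":"number"}}}}},"grip_force":{"type":"number"}},"required":["series"]}

```bash
ls; mkdir -p pics
cat > h.py <<'E'
import numpy as np, cv2
from rig import state, capture, finish_job, pinch_z
from scipy.spatial.transform import Rotation as R
def snap(n,f):
    s=state(); c=capture(n); cv2.imwrite('pics/'+f,c['color'][:,:,::-1])
    T=np.array(c['extrinsics']) if 'extrinsics' in c else None
    if T is None:
        W=np.eye(4);W[:3,:3]=R.from_quat(s['tool_rot']).as_matrix();W[:3,3]=s['tcp_pos'];T=W@np.array(c['hand_eye'])
    np.savez('pics/'+f+'.npz',T=T,K=[[c['fx'],0,c['cx']],[0,c['fy'],c['cy']],[0,0,1]],D=c['D'])
    return c['color']
def px2w(f,uv,z):
    d=np.load('pics/'+f+'.npz');T=d['T']
    p=cv2.undistortPoints(np.array(uv,float).reshape(-1,1,2),d['K'],d['D']).reshape(-1,2)
    r=np.c_[p,np.ones(len(p))]@T[:3,:3].T
    z=np.broadcast_to(z,len(p))
    return T[:3,3]+r*((z-T[2,3])/r[:,2])[:,None]
def w2px(f,P):
    d=np.load('pics/'+f+'.npz');T=np.linalg.inv(d['T'])
    return cv2.projectPoints(np.array(P,float).reshape(-1,1,3),cv2.Rodrigues(T[:3,:3])[0],T[:3,3],d['K'],d['D'])[0].reshape(-1,2)
E
python3 - <<'E'
from h import *
s=state();print(s, pinch_z)
for n in('top','scene'):
    snap(n,n+'0.png');d=np.load(f'pics/{n}0.png.npz');print(d['T'].round(3),d['K'])
E
```

```text
pics
{'clock': 0.0, 'q': array([-1.27698410e+00,  2.13347698e-01, -3.50765825e-02,  1.32349129e+00,
       -3.80474443e-06,  1.57076436e+00]), 'joint_velocities': array([ 0.00157028,  0.00120257,  0.00020851, -0.00093165, -0.0007063 ,
        0.00016202]), 'joint_efforts': array([ 3.49270653e-03, -6.86146975e+01,  4.87126565e+01,  1.72762357e-02,
        1.61020084e-04,  1.54897970e-05]), 'tcp_pos': array([ 0.14470024, -0.47824259,  0.23081345]), 'tool_rot': array([ 9.89226195e-01,  1.46394064e-01, -8.37893127e-05, -5.53315462e-04]), 'force': array([ 0.04151944, -0.04824493,  0.21361148]), 'wrist_torque': array([ 0.03309449,  0.01866306, -0.00312415]), 'gripper_force': 0.0, 'opening': 1.0026941377857885} -0.0187
[[ 0.024 -0.984  0.176  0.318]
 [-1.    -0.02   0.021 -0.026]
 [-0.017 -0.176 -0.984  1.118]
 [ 0.     0.     0.     1.   ]] [[452.8392179   0.        322.9802325]
 [  0.        452.8392179 189.7834007]
 [  0.          0.          1.       ]]
[[-0.468  0.615 -0.634  1.071]
 [ 0.884  0.317 -0.345  0.304]
 [-0.011 -0.722 -0.692  0.737]
 [ 0.     0.     0.     1.   ]] [[376.99851138   0.         320.55879886]
 [  0.         376.99851138 196.58828342]
 [  0.           0.           1.        ]]
```

View pics/top0.png

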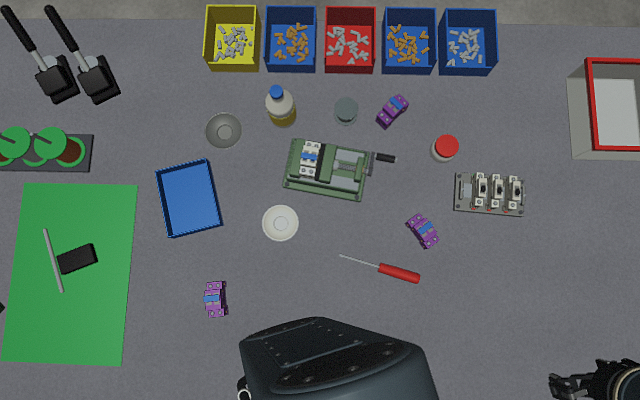

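View pics/scene0.png

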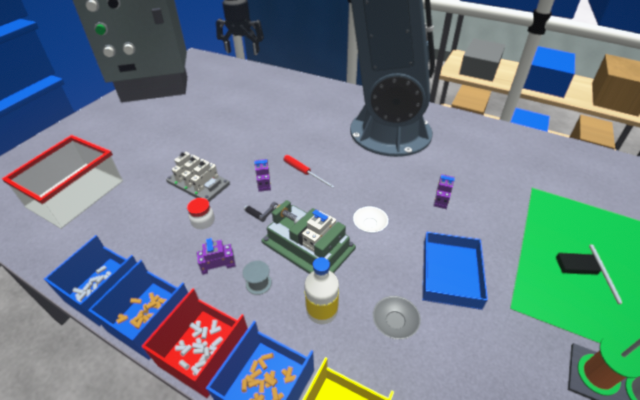

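Run:
```python
from h import *
t=cv2.imread('pics/top0.png');s=cv2.imread('pics/scene0.png')
a=cv2.resize(t[125:210,275:405],(800,523),interpolation=cv2.INTER_CUBIC)
b=cv2.resize(t[165:225,445:535],(400,267),interpolation=cv2.INTER_CUBIC)
a=cv2.resize(t[130:205,278:398],(480,300),interpolation=cv2.INTER_CUBIC) #4x
b=cv2.resize(t[165:225,450:530],(320,240),interpolation=cv2.INTER_CUBIC) #4x
c=cv2.resize(s[190:275,240:365],(500,340-40),fx=0,fy=0,interpolation=cv2.INTER_CUBIC)
c=cv2.resize(s[200:275,240:360],(480,300),interpolation=cv2.INTER_CUBIC)
d=cv2.resize(s[145:205,160:240],(320,240),interpolation=cv2.INTER_CUBIC)
o=np.zeros((600,800,3),np.uint8);o[:300,:480]=a;o[:240,480:]=b;o[300:,:480]=c;o[300:540,480:]=d
cv2.imwrite('pics/c1.png',o)
```

```text
(no output)
```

View pics/c1.png

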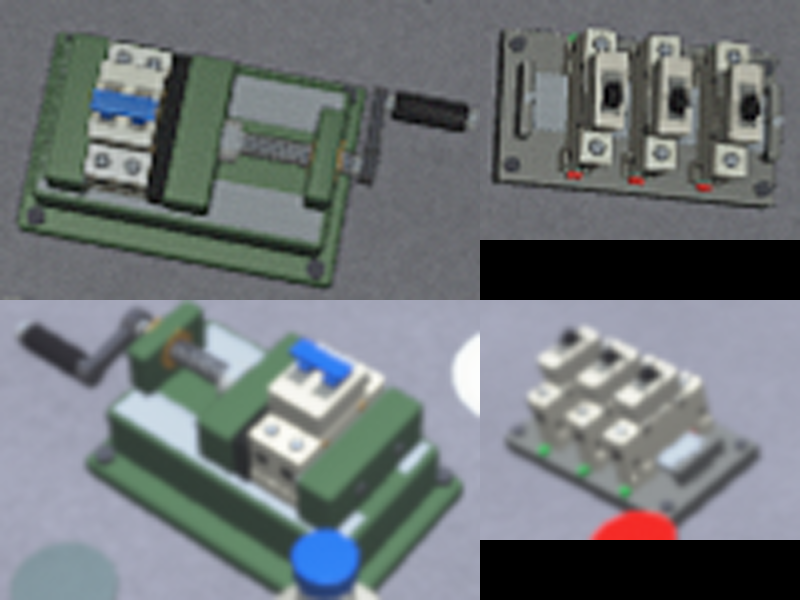

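Run:
```python
from h import *
def A(u,v): return (278+u/4,130+v/4)
def B(u,v): return (450+(u-480)/4,165+v/4)
print('fixed jaw face ends z91',px2w('top0.png',[A(107,42),A(86,190)],.091).round(4))
print('base corners z~10',px2w('top0.png',[A(22,228),A(330,285)],.012).round(4))
print('knob z77/110',px2w('top0.png',[A(430,110)]*2,[.077,.11]).round(4))
print('bin',px2w('top0.png',[(155,171),(207,158),(222,227),(170,238)],.04).round(4))
print('toggles z98',px2w('top0.png',[B(613,97),B(680,102),B(750,107)],.098).round(4))
print('others', px2w('top0.png',[(224,130),(280,105),(346,110),(445,147),(280,223)],[.01,.17,.05,.06,.01]).round(3))
c=capture('wrist');print(np.array(c['hand_eye']).round(3),c['fx'],c['cx'],c['cy'])
```

```text
fixed jaw face ends z91 [[0.6179 0.042  0.091 ]
 [0.5288 0.0514 0.091 ]]
base corners z~10 [[ 0.5201  0.0964  0.012 ]
 [ 0.4883 -0.0952  0.012 ]]
knob z77/110 [[ 0.584  -0.1491  0.077 ]
 [ 0.5756 -0.1452  0.11  ]]
bin [[0.5485 0.4123 0.04  ]
 [0.5838 0.2853 0.04  ]
 [0.4145 0.2373 0.04  ]
 [0.3852 0.3612 0.04  ]]
toggles z98 [[ 0.5086 -0.3697  0.098 ]
 [ 0.5065 -0.4079  0.098 ]
 [ 0.5044 -0.4478  0.098 ]]
others [[ 0.666  0.255  0.01 ]
 [ 0.675  0.094  0.17 ]
 [ 0.71  -0.055  0.05 ]
 [ 0.617 -0.294  0.06 ]
 [ 0.43   0.102  0.01 ]]
[[ 0.    -0.956 -0.292  0.073]
 [ 1.     0.     0.002  0.002]
 [-0.001 -0.292  0.956 -0.143]
 [ 0.     0.     0.     1.   ]] 284.0696305546575 317.97526681447346 196.4766062434236
```

Emit:
{"fn": "step_arm", "kwargs": {
  "series": [
    {"fingers":1,"linear":[518,-280,-120],"angular":[0,0,-1.13]},
    {"fingers":1,"linear":[518,-280,-120],"angular":[0,0,-1.13]},
    {"fingers":1,"linear":[518,-280,-120],"angular":[0,0,-1.13]},
    {"fingers":1,"linear":[518,-280,-120],"angular":[0,0,-1.13]},
    {"fingers":1,"linear":[518,-280,-120],"angular":[0,0,-1.13]},
    {"fingers":1,"linear":[518,-280,-120],"angular":[0,0,-1.13]},
    {"fingers":1,"linear":[518,-280,-120],"angular":[0,0,-1.13]},
    {"fingers":1,"linear":[518,-280,-120],"angular":[0,0,-1.13]},
    {"fingers":1,"linear":[518,-280,-120],"angular":[0,0,-1.13]},
    {"fingers":1,"linear":[518,-280,-120],"angular":[0,0,-1.13]}
  ]
}}

```text
clock: 1.4
tcp_pos: [0.5609, -0.0582, 0.3512]
tool_rot: [0.757, 0.654, -0.0, -0.0]
force: [-0.1, -0.1, 1.6]
opening: 1.002
gripper_force: 0.0
```

Emit:
{"fn": "step_arm", "kwargs": {
  "series": [
    {"fingers":1,"linear":[0,0,0],"angular":[0,0,0]},
    {"fingers":1,"linear":[0,0,0],"angular":[0,0,0]},
    {"fingers":1,"linear":[0,0,0],"angular":[0,0,0]}
  ]
}}

```text
clock: 1.78
tcp_pos: [0.5589, -0.0614, 0.3514]
tool_rot: [0.757, 0.653, -0.0, 0.0]
force: [-0.0, 0.3, -0.1]
opening: 1.0
gripper_force: 0.0
```

Run:
```python
from h import *
s=state();print(s['clock'],s['tcp_pos'],R.from_quat(s['tool_rot']).as_matrix().round(3),s['q'].round(3))
snap('wrist','w1.png')
```

```text
1.775 [ 0.55887599 -0.06135569  0.35141424] [[ 0.148  0.989 -0.   ]
 [ 0.989 -0.148 -0.   ]
 [-0.    -0.    -1.   ]] [-0.109  0.379  0.495  1.688 -0.     1.61 ]
```

View pics/w1.png

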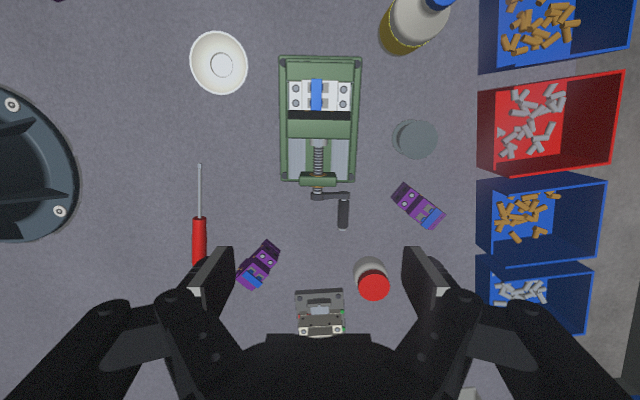

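Run:
```python
from h import *
t=cv2.imread('pics/w1.png')
a=cv2.resize(t[48:148,270:370],(600,600),interpolation=cv2.INTER_CUBIC)
b=cv2.resize(t[140:240,295:370-42+24],(200,350),interpolation=cv2.INTER_CUBIC)
b=cv2.resize(t[168:238,300:350],(200,280),interpolation=cv2.INTER_CUBIC)
o=np.zeros((600,800,3),np.uint8);o[:,:600]=a;o[:280,600:]=b
cv2.imwrite('pics/c2.png',o)
```

```text
(no output)
```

View pics/c2.png

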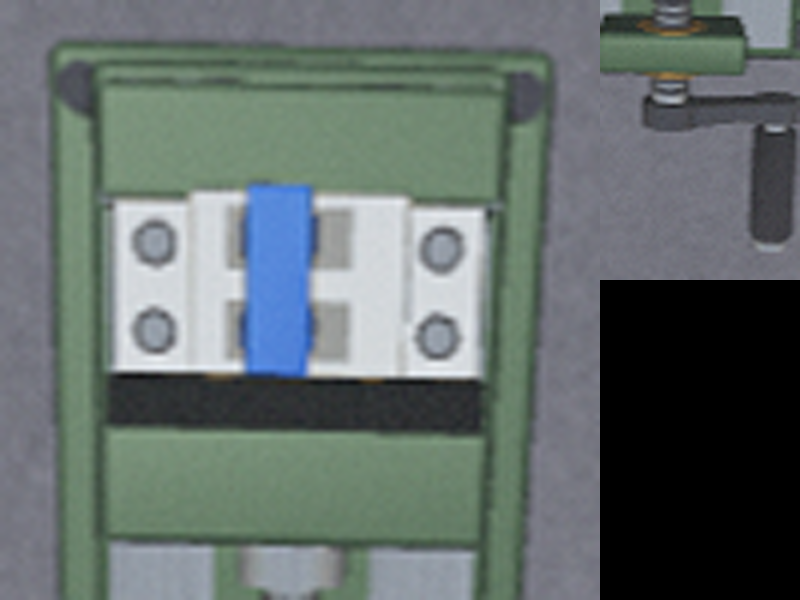

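```bash
cat >> h.py <<'E'
def V(p,P): # vise (x,y,yaw) -> world, P in mm
    P=np.atleast_2d(P)/1e3;c,s=np.cos(p[2]),np.sin(p[2])
    return np.c_[p[0]+c*P[:,0]-s*P[:,1],p[1]+s*P[:,0]+c*P[:,1],P[:,2]]
E
python3 - <<'E'
from h import *
from scipy.optimize import least_squares
a=lambda u,v:(270+u/6,48+v/6); b=lambda u,v:(300+(u-600)/4,168+v/4); A=lambda u,v:(278+u/4,130+v/4)
M=[(55,45,91),(55,-45,91),(-72,-28,91),(-88,-28,91)]
w=[a(98,194),a(502,204),b(745,41),b(743,72)]
M2=[(55,-45,91),(55,45,91)];t=[A(107,42),A(86,190)]
f=lambda p:np.r_[(w2px('w1.png',V(p,M))-w).ravel(),.5*(w2px('top0.png',V(p,M2))-t).ravel()]
r=least_squares(f,[.565,0,1.42]);p=r.x;print(p,r.fun.round(1))
np.save('vise.npy',p)
k=lambda q:np.array([-138.5-8*q/2/np.pi,42*np.sin(q),77+42*np.cos(q)])
for q in np.arange(-4,-1.3,.2):
    W=V(p,k(q));print(round(q,1),w2px('w1.png',W).round(1),w2px('top0.png',W).round(1))
print('obs',b(770,184),A(430,110),'hub',w2px('w1.png',V(p,[(-112,0,77)])),b(668,112))
y=px2w('w1.png',[a(188,200),a(408,200),a(188,375),a(408,375)],.122)
c,s=np.cos(p[2]),np.sin(p[2]);print(((y[:,:2]-p[:2])@np.array([[c,-s],[s,c]])*1e3).round(1))
E
```

```text
[ 0.56725875 -0.00981359  1.39406943] [-0.7  0.2  0.1  0.6  0.1 -2.   0.   0.8  1.2 -0.7 -0.1 -0.8]
-4.0 [[296.9 205.8]] [[378.5 189.2]]
-3.8 [[300.8 204.9]] [[378.8 187.2]]
-3.6 [[305.1 204.4]] [[379.2 184.8]]
-3.4 [[309.8 204.1]] [[379.8 181.9]]
-3.2 [[314.7 204.1]] [[380.4 178.7]]
-3.0 [[319.6 204.4]] [[381.2 175.4]]
-2.8 [[324.4 205.1]] [[381.9 172.1]]
-2.6 [[328.9 206.1]] [[382.8 168.8]]
-2.4 [[333.1 207.3]] [[383.6 165.7]]
-2.2 [[336.6 208.8]] [[384.4 162.9]]
-2.0 [[339.5 210.5]] [[385.2 160.5]]
-1.8 [[341.5 212.4]] [[385.8 158.7]]
-1.6 [[342.6 214.4]] [[386.5 157.4]]
-1.4 [[342.7 216.4]] [[386.9 156.8]]
obs (342.5, 214.0) (385.5, 157.5) hub [[316.35840495 199.01439879]] (317.0, 196.0)
[[ 51.9  22.5]
 [ 53.2 -22.1]
 [ 18.   22.1]
 [ 19.3 -23.8]]
```

```bash
cat >> h.py <<'E'
def mv(P,yaw,tcp=None):
    "tool-frame shift (mm) and yaw turn to reach TCP world P; base: last measured"
    s=state();M=R.from_quat(s['tool_rot']).as_matrix()
    l=M.T@(np.array(P)-s['tcp_pos'])*1e3
    rv=(R.from_matrix(M).inv()*R.from_matrix([[np.cos(yaw),np.sin(yaw),0],[np.sin(yaw),-np.cos(yaw),0],[0,0,-1]])).as_rotvec()
    print('linear',l.round(1),'ang',rv.round(4),'t',round(s['clock'],2))
E
python3 - <<'E'
from h import *
p=np.load('vise.npy');p[2]=1.398;np.save('vise.npy',p)
for z in(100,56):
    mv(V(p,[-144.4,-42,z])[0],p[2])
q0=-1.62;k=lambda q:np.array([-8*q/2/np.pi,-42*np.sin(q),-42*np.cos(q)])
for i in range(1,11): print((k(q0+i*np.pi/5)-k(q0)).round(1).tolist())
E
```

```text
linear [-93.2  39.1 251.5] ang [0.0001 0.     0.0246] t 1.82
linear [-93.2  39.1 295.5] ang [0.0001 0.     0.0246] t 1.82
[-0.8, -6.8, -25.1]
[-1.6, -27.0, -41.3]
[-2.4, -52.9, -42.6]
[-3.2, -74.7, -28.4]
[-4.0, -83.9, -4.1]
[-4.8, -77.1, 20.9]
[-5.6, -56.9, 37.2]
[-6.4, -31.0, 38.5]
[-7.2, -9.2, 24.3]
[-8.0, 0.0, 0.0]
```

Emit:
{"fn": "step_arm", "kwargs": {
  "series": [
    {"fingers":0.55,"linear":[-93,39,60],"angular":[0,0,0.0246]},
    {"fingers":0.55,"linear":[-93,39,60],"angular":[0,0,0.0246]},
    {"fingers":0.55,"linear":[-93,39,120],"angular":[0,0,0.0246]},
    {"fingers":0.55,"linear":[-93,39,180],"angular":[0,0,0.0246]},
    {"fingers":0.55,"linear":[-93,39,230],"angular":[0,0,0.0246]},
    {"fingers":0.55,"linear":[-93,39,252],"angular":[0,0,0.0246]},
    {"fingers":0.55,"linear":[-93,39,252],"angular":[0,0,0.0246]},
    {"fingers":0.55,"linear":[-93,39,252],"angular":[0,0,0.0246]},
    {"fingers":0.55,"linear":[-93,39,252],"angular":[0,0,0.0246]}
  ]
}}

```text
clock: 2.95
tcp_pos: [0.5852, -0.1586, 0.1008]
tool_rot: [0.765, 0.644, 0.001, 0.001]
force: [-0.0, -0.6, -0.3]
opening: 0.553
gripper_force: 0.0
```

Run:
```python
from h import *
p=np.load('vise.npy')
snap('wrist','w2.png')
mv(V(p,[-144.4,-42,56])[0],p[2])
print(w2px('w2.png',V(p,[(-136.4,-42,75),(-136.4+22,-42,75),(-136.4-22,-42,75)])))
```

```text
linear [-0.9 -1.3 44.6] ang [0.0019 0.0002 0.001 ] t 3.0
[[315.71748733 216.53417145]
 [315.68655592 182.93336627]
 [315.74571799 247.83424236]]
```

View pics/w2.png

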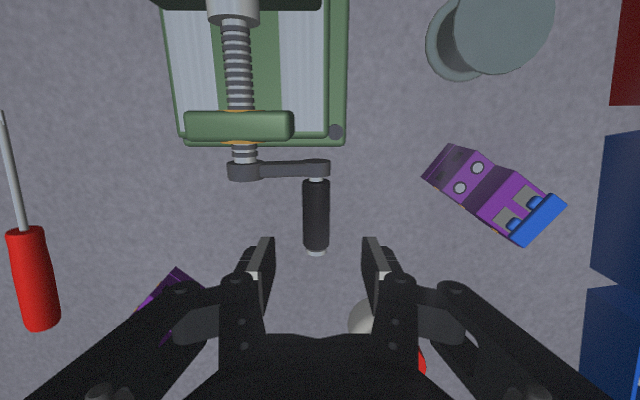

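Emit:
{"fn": "step_arm", "kwargs": {
  "grip_force": 30,
  "series": [
    {"fingers":0.55,"linear":[0,-1,25],"angular":[0,0,0]},
    {"fingers":0.55,"linear":[0,-1,45],"angular":[0,0,0]},
    {"fingers":0.55,"linear":[0,-1,45],"angular":[0,0,0]},
    {"fingers":0,"linear":[0,-1,45],"angular":[0,0,0]},
    {"fingers":0,"linear":[0,-1,45],"angular":[0,0,0]},
    {"fingers":0,"linear":[0,-1,45],"angular":[0,0,0]},
    {"fingers":0,"linear":[0,-1,45],"angular":[0,0,0]},
    {"fingers":0,"linear":[0,-1,45],"angular":[0,0,0]}
  ]
}}

```text
clock: 4.0
tcp_pos: [0.5837, -0.1582, 0.0545]
tool_rot: [0.765, 0.644, 0.0, 0.0]
force: [1.8, -0.7, 1.3]
opening: 0.197
gripper_force: 29.9
```

Run:
```python
from h import *
s=state();print(s['force'],s['wrist_torque'],s['opening'],s['gripper_force'])
p=np.load('vise.npy');mv(V(p,[-144.4,-42,56])[0],p[2])
```

```text
[ 1.75996082 -0.65752772  1.26203907] [-0.11407374 -0.21127809 -0.03009405] 0.1972734110270763 29.940322637557983
linear [-1.1  0.3 -1.5] ang [0.0006 0.0001 0.0012] t 4.0
```

Emit:
{"fn": "step_arm", "kwargs": {
  "series": [
    {"fingers":0,"linear":[-0.8,-6.8,-25.1],"angular":[0,0,0]},
    {"fingers":0,"linear":[-1.6,-27,-41.3],"angular":[0,0,0]},
    {"fingers":0,"linear":[-2.4,-52.9,-42.6],"angular":[0,0,0]},
    {"fingers":0,"linear":[-3.2,-74.7,-28.4],"angular":[0,0,0]},
    {"fingers":0,"linear":[-4,-83.9,-4.1],"angular":[0,0,0]},
    {"fingers":0,"linear":[-4.8,-77.1,20.9],"angular":[0,0,0]},
    {"fingers":0,"linear":[-5.6,-56.9,37.2],"angular":[0,0,0]},
    {"fingers":0,"linear":[-6.4,-31,38.5],"angular":[0,0,0]},
    {"fingers":0,"linear":[-7.2,-9.2,24.3],"angular":[0,0,0]},
    {"fingers":0,"linear":[-8,0,0],"angular":[0,0,0]}
  ]
}}

```text
clock: 5.25
tcp_pos: [0.5831, -0.1667, 0.0539]
tool_rot: [0.765, 0.644, -0.0, 0.0]
force: [-6.7, -3.0, -1.7]
opening: 0.198
gripper_force: 33.2
```

Emit:
{"fn": "step_arm", "kwargs": {
  "series": [
    {"fingers":0,"linear":[0,0,0],"angular":[0,0,0]},
    {"fingers":0,"linear":[0,0,0],"angular":[0,0,0]}
  ]
}}

```text
clock: 5.5
tcp_pos: [0.5827, -0.1666, 0.0544]
tool_rot: [0.765, 0.644, 0.0, 0.001]
force: [4.0, -5.9, 0.3]
opening: 0.195
gripper_force: 33.4
```

Run:
```python
from h import *
s=state();print(s['clock'],s['force'],s['wrist_torque'],s['opening'],s['gripper_force'])
p=np.load('vise.npy');mv(V(p,[-144.4-8,-42,56])[0],p[2]);snap('wrist','w3.png')
```

```text
5.5 [ 3.99883979 -5.93701531  0.26792068] [-1.24967457 -0.76207728 -0.02494099] 0.19495959771012195 33.42733561992645
linear [-0.6 -0.2 -1.6] ang [0.0014 0.0009 0.0009] t 5.5
```

View pics/w3.png

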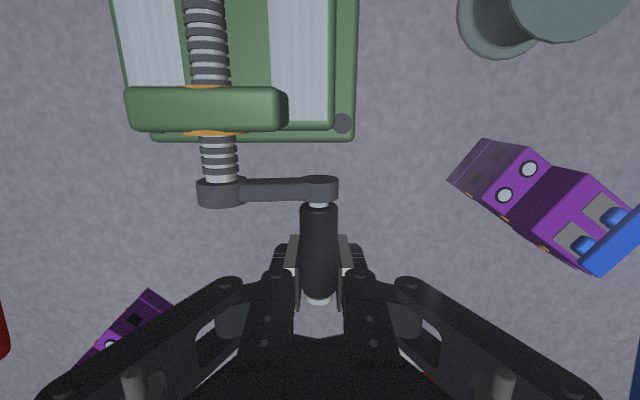

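Emit:
{"fn": "step_arm", "kwargs": {
  "series": [
    {"fingers":0,"linear":[-0.8,-6.8,-25.1],"angular":[0,0,0]},
    {"fingers":0,"linear":[-1.6,-27,-41.3],"angular":[0,0,0]},
    {"fingers":0,"linear":[-2.4,-52.9,-42.6],"angular":[0,0,0]},
    {"fingers":0,"linear":[-3.2,-74.7,-28.4],"angular":[0,0,0]},
    {"fingers":0,"linear":[-4,-83.9,-4.1],"angular":[0,0,0]},
    {"fingers":0,"linear":[-4.8,-77.1,20.9],"angular":[0,0,0]},
    {"fingers":0,"linear":[-5.6,-56.9,37.2],"angular":[0,0,0]},
    {"fingers":0,"linear":[-6.4,-31,38.5],"angular":[0,0,0]},
    {"fingers":0,"linear":[-7.2,-9.2,24.3],"angular":[0,0,0]},
    {"fingers":0,"linear":[-8,0,0],"angular":[0,0,0]}
  ]
}}

```text
clock: 6.8
tcp_pos: [0.5817, -0.1747, 0.0536]
tool_rot: [0.765, 0.644, -0.0, 0.0]
force: [-5.5, -4.9, -2.9]
opening: 0.196
gripper_force: 33.5
```

Emit:
{"fn": "step_arm", "kwargs": {
  "series": [
    {"fingers":0,"linear":[-0.8,-6.8,-25.1],"angular":[0,0,0]},
    {"fingers":0,"linear":[-1.6,-27,-41.3],"angular":[0,0,0]},
    {"fingers":0,"linear":[-2.4,-52.9,-42.6],"angular":[0,0,0]},
    {"fingers":0,"linear":[-3.2,-74.7,-28.4],"angular":[0,0,0]},
    {"fingers":0,"linear":[-4,-83.9,-4.1],"angular":[0,0,0]},
    {"fingers":0,"linear":[-4.8,-77.1,20.9],"angular":[0,0,0]},
    {"fingers":0,"linear":[-5.6,-56.9,37.2],"angular":[0,0,0]},
    {"fingers":0,"linear":[-6.4,-31,38.5],"angular":[0,0,0]},
    {"fingers":0,"linear":[-7.2,-9.2,24.3],"angular":[0,0,0]},
    {"fingers":0,"linear":[-8,0,0],"angular":[0,0,0]}
  ]
}}

```text
clock: 8.05
tcp_pos: [0.5802, -0.1825, 0.0535]
tool_rot: [0.765, 0.644, -0.0, 0.0]
force: [-5.1, -4.6, -2.2]
opening: 0.201
gripper_force: 20.6
```

Emit:
{"fn": "step_arm", "kwargs": {
  "series": [
    {"fingers":0,"linear":[-0.8,-6.8,-25.1],"angular":[0,0,0]},
    {"fingers":0,"linear":[-1.6,-27,-41.3],"angular":[0,0,0]},
    {"fingers":0,"linear":[-2.4,-52.9,-42.6],"angular":[0,0,0]},
    {"fingers":0,"linear":[-3.2,-74.7,-28.4],"angular":[0,0,0]},
    {"fingers":0,"linear":[-4,-83.9,-4.1],"angular":[0,0,0]},
    {"fingers":0,"linear":[-4.8,-77.1,20.9],"angular":[0,0,0]},
    {"fingers":0,"linear":[-5.6,-56.9,37.2],"angular":[0,0,0]},
    {"fingers":0,"linear":[-6.4,-31,38.5],"angular":[0,0,0]},
    {"fingers":0,"linear":[-7.2,-9.2,24.3],"angular":[0,0,0]},
    {"fingers":0,"linear":[-8,0,0],"angular":[0,0,0]}
  ]
}}

```text
clock: 9.3
tcp_pos: [0.579, -0.1906, 0.0536]
tool_rot: [0.765, 0.644, -0.0, 0.001]
force: [-6.6, -6.6, -2.4]
opening: 0.196
gripper_force: 31.9
```

Emit:
{"fn": "step_arm", "kwargs": {
  "series": [
    {"fingers":0,"linear":[-0.8,-6.8,-25.1],"angular":[0,0,0]},
    {"fingers":0,"linear":[-1.6,-27,-41.3],"angular":[0,0,0]},
    {"fingers":0,"linear":[-2.4,-52.9,-42.6],"angular":[0,0,0]},
    {"fingers":0,"linear":[-3.2,-74.7,-28.4],"angular":[0,0,0]},
    {"fingers":0,"linear":[-4,-83.9,-4.1],"angular":[0,0,0]},
    {"fingers":0,"linear":[-4.8,-77.1,20.9],"angular":[0,0,0]},
    {"fingers":0,"linear":[-5.6,-56.9,37.2],"angular":[0,0,0]},
    {"fingers":0,"linear":[-6.4,-31,38.5],"angular":[0,0,0]},
    {"fingers":0,"linear":[-7.2,-9.2,24.3],"angular":[0,0,0]},
    {"fingers":0,"linear":[-8,0,0],"angular":[0,0,0]}
  ]
}}

```text
clock: 10.55
tcp_pos: [0.5776, -0.1985, 0.0536]
tool_rot: [0.765, 0.644, -0.0, 0.001]
force: [-6.2, -5.7, -2.9]
opening: 0.195
gripper_force: 32.2
```

Emit:
{"fn": "step_arm", "kwargs": {
  "series": [
    {"fingers":0,"linear":[0,0,0],"angular":[0,0,0]},
    {"fingers":0,"linear":[0,0,0],"angular":[0,0,0]},
    {"fingers":0.5,"linear":[0,0,0],"angular":[0,0,0]},
    {"fingers":0.5,"linear":[0,0,0],"angular":[0,0,0]},
    {"fingers":0.5,"linear":[0,0,-60],"angular":[0,0,0]},
    {"fingers":0.9,"linear":[0,0,-120],"angular":[0,0,0]},
    {"fingers":0.9,"linear":[0,0,-160],"angular":[0,0,0]},
    {"fingers":0.9,"linear":[0,0,-160],"angular":[0,0,0]},
    {"fingers":0.9,"linear":[0,0,-160],"angular":[0,0,0]}
  ]
}}

```text
clock: 11.68
tcp_pos: [0.5763, -0.1973, 0.2133]
tool_rot: [0.765, 0.644, -0.0, -0.001]
force: [-0.4, 0.3, -0.4]
opening: 0.899
gripper_force: 0.0
```

Run:
```python
from h import *
p=np.load('vise.npy');mv(V(p,[-144.4-40,-42,216])[0],p[2]);mv(V(p,[37,0,160])[0],p[2]);mv(V(p,[36,0,102])[0],p[2]);snap('top','t2.png');snap('wrist','w4.png')
```

```text
linear [-1.3  0.8 -2.7] ang [-0.0011 -0.0004  0.0013] t 11.68
linear [220.1 -40.8  53.4] ang [-0.0011 -0.0004  0.0013] t 11.68
linear [219.1 -40.8 111.4] ang [-0.0011 -0.0004  0.0013] t 11.68
```

View pics/w4.png

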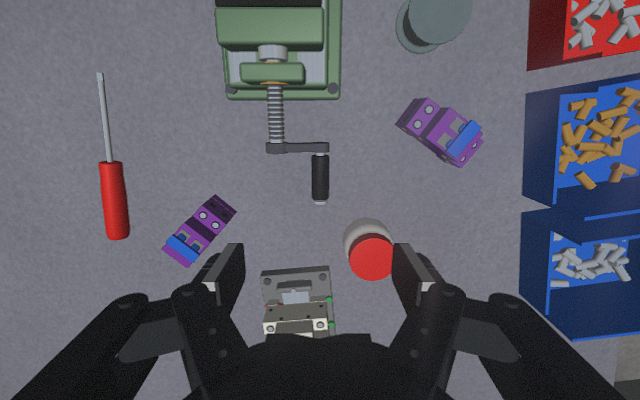

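Emit:
{"fn": "step_arm", "kwargs": {
  "grip_force": 60,
  "series": [
    {"fingers":0.75,"linear":[60,-11,0],"angular":[0,0,0]},
    {"fingers":0.75,"linear":[120,-22,0],"angular":[0,0,0]},
    {"fingers":0.75,"linear":[180,-33,0],"angular":[0,0,0]},
    {"fingers":0.75,"linear":[219,-41,0],"angular":[0,0,0]},
    {"fingers":0.75,"linear":[219,-41,0],"angular":[0,0,0]},
    {"fingers":0.75,"linear":[219,-41,50],"angular":[0,0,0]},
    {"fingers":0.75,"linear":[219,-41,90],"angular":[0,0,0]},
    {"fingers":0.75,"linear":[219,-41,109],"angular":[0,0,0]},
    {"fingers":0.75,"linear":[219,-41,109],"angular":[0,0,0]}
  ]
}}

```text
clock: 12.9
tcp_pos: [0.5722, 0.0244, 0.1034]
tool_rot: [0.765, 0.644, -0.002, -0.001]
force: [-0.7, 0.0, 0.7]
opening: 0.748
gripper_force: 0.0
```

Run:
```python
from h import *
p=np.load('vise.npy');print(state()['force']);mv(V(p,[36,0,103])[0],p[2]);snap('wrist','w5.png')
```

```text
[-0.72935585  0.01778565  0.72827762]
linear [1.4 1.  0.4] ang [-0.0037  0.0009  0.0004] t 12.9
```

View pics/w5.png

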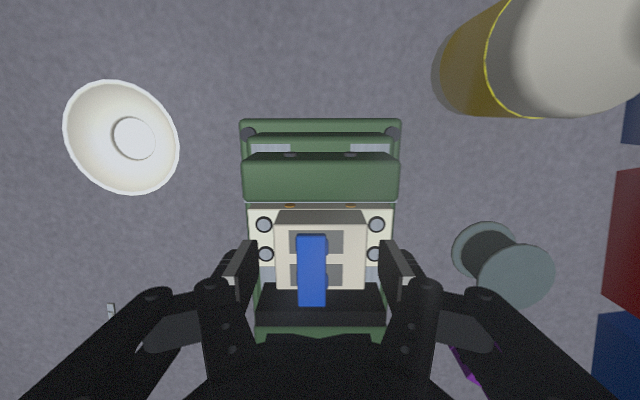

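Run:
```python
from h import *
s=state();t=s['tcp_pos'];p=np.load('vise.npy')
print(w2px('w5.png',[t,t+[0,0,.0187]]))
q=px2w('w5.png',[(264,224),(264,254),(376,224),(376,254)],.1);c,s_=np.cos(p[2]),np.sin(p[2])
print(((q[:,:2]-p[:2])@np.array([[c,-s_],[s_,c]])*1e3).round(1))
q=px2w('w5.png',[(273,224),(367,223),(273,290),(367,290)],.122)
print(((q[:,:2]-p[:2])@np.array([[c,-s_],[s_,c]])*1e3).round(1))
```

```text
[[319.28902353 245.84245174]
 [319.30475904 263.48117451]]
[[ 45.8  30.9]
 [ 27.2  31.9]
 [ 45.9 -31.3]
 [ 27.4 -32.4]]
[[ 55.   22.1]
 [ 55.6 -22.2]
 [ 18.7  23.7]
 [ 18.9 -24.1]]
```

Emit:
{"fn": "step_arm", "kwargs": {
  "grip_force": 60,
  "series": [
    {"fingers":0,"linear":[1,1,0],"angular":[0,0,0]},
    {"fingers":0,"linear":[1,1,0],"angular":[0,0,0]},
    {"fingers":0,"linear":[1,1,0],"angular":[0,0,0]},
    {"fingers":0,"linear":[1,1,0],"angular":[0,0,0]},
    {"fingers":0,"linear":[1,1,-10],"angular":[0,0,0]},
    {"fingers":0,"linear":[1,1,-30],"angular":[0,0,0]},
    {"fingers":0,"linear":[1,1,-60],"angular":[0,0,0]},
    {"fingers":0,"linear":[1,1,-90],"angular":[0,0,0]},
    {"fingers":0,"linear":[1,1,-110],"angular":[0,0,0]},
    {"fingers":0,"linear":[1,1,-110],"angular":[0,0,0]}
  ]
}}

```text
clock: 14.2
tcp_pos: [0.5757, 0.0261, 0.2172]
tool_rot: [0.765, 0.644, 0.001, 0.001]
force: [0.7, 0.2, -2.4]
opening: 0.507
gripper_force: 61.9
```

Run:
```python
from h import *
s=state();print(s['opening'],s['gripper_force'],s['force'])
for n,f in(('top0.png',0),('t3.png',1)):
    if f: snap('top',n)
    im=cv2.imread('pics/'+n);h=cv2.cvtColor(im,cv2.COLOR_BGR2HSV)
    m=cv2.inRange(h,(100,120,60),(115,255,255));m[:,:140]=0;m[:150]=0;m[:,235:]=0
    ct=max(cv2.findContours(m,0,2)[0],key=cv2.contourArea);r=cv2.minAreaRect(ct);b=cv2.boxPoints(r)
    P=px2w(n,b,.04);print(b.round(0).tolist(),P.round(3),P.mean(0).round(4),[np.linalg.norm(P[i]-P[(i+1)%4]).round(3) for i in (0,1)])
```

```text
0.5074473243505203 61.915040016174316 [ 0.65537773  0.18924591 -2.40524768]
[[151.0, 171.0], [205.0, 157.0], [223.0, 225.0], [168.0, 239.0]] [[0.548 0.423 0.04 ]
 [0.586 0.29  0.04 ]
 [0.419 0.236 0.04 ]
 [0.382 0.366 0.04 ]] [0.4838 0.3285 0.04  ] [np.float64(0.139), np.float64(0.175)]
[[154.0, 167.0], [208.0, 157.0], [222.0, 228.0], [167.0, 239.0]] [[0.557 0.417 0.04 ]
 [0.587 0.283 0.04 ]
 [0.412 0.237 0.04 ]
 [0.383 0.367 0.04 ]] [0.4849 0.3261 0.04  ] [np.float64(0.137), np.float64(0.181)]
```

Run:
```python
from h import *
p=np.load('vise.npy');mv([.484,.326,.2172],p[2]);mv([.484,.326,.052],p[2])
```

```text
linear [ 279.9 -141.    -1.5] ang [ 0.0012 -0.0003  0.0013] t 14.25
linear [ 279.9 -141.2  163.7] ang [ 0.0012 -0.0003  0.0013] t 14.25
```

Emit:
{"fn": "step_arm", "kwargs": {
  "series": [
    {"fingers":0,"linear":[40,-20,0],"angular":[0,0,0]},
    {"fingers":0,"linear":[88,-44,0],"angular":[0,0,0]},
    {"fingers":0,"linear":[136,-68,0],"angular":[0,0,0]},
    {"fingers":0,"linear":[184,-92,0],"angular":[0,0,0]},
    {"fingers":0,"linear":[232,-116,0],"angular":[0,0,0]},
    {"fingers":0,"linear":[265,-134,0],"angular":[0,0,0]},
    {"fingers":0,"linear":[280,-141,0],"angular":[0,0,0]},
    {"fingers":0,"linear":[280,-141,20],"angular":[0,0,0]},
    {"fingers":0,"linear":[280,-141,60],"angular":[0,0,0]},
    {"fingers":0,"linear":[280,-141,60],"angular":[0,0,0]}
  ]
}}

```text
clock: 15.5
tcp_pos: [0.4822, 0.3243, 0.1525]
tool_rot: [0.765, 0.644, -0.003, -0.0]
force: [0.5, -0.3, -2.8]
opening: 0.507
gripper_force: 62.5
```

Run:
```python
from h import *
p=np.load('vise.npy');print(state()['opening'],state()['force']);mv([.484,.326,.052],p[2]);snap('wrist','w6.png')
```

```text
0.507079919098479 [ 0.485049   -0.31450644 -2.77376161]
linear [  2.4   1.9 100.5] ang [-0.0041  0.0042  0.0006] t 15.5
```

View pics/w6.png

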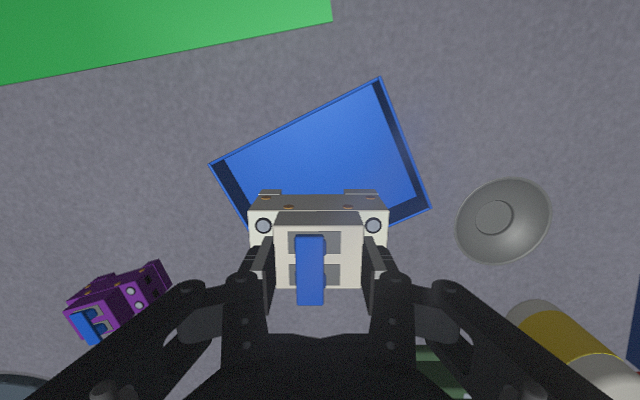

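Run:
```python
from h import *
P=px2w('w6.png',[(210,163),(381,77),(431,207)],.04);print(P.round(4),(P[0]+P[2])/2,np.linalg.norm(P[0]-P[1]),np.linalg.norm(P[2]-P[1]))
```

```text
[[0.3895 0.3659 0.04  ]
 [0.55   0.4113 0.04  ]
 [0.5846 0.2894 0.04  ]] [0.48704248 0.32764709 0.04      ] 0.16674337162510008 0.1266932155704211
```

Emit:
{"fn": "step_arm", "kwargs": {
  "series": [
    {"fingers":0,"linear":[3,3,40],"angular":[0,0,0]},
    {"fingers":0,"linear":[3,3,70],"angular":[0,0,0]},
    {"fingers":0,"linear":[3,3,90],"angular":[0,0,0]},
    {"fingers":0,"linear":[3,3,97],"angular":[0,0,0]},
    {"fingers":0,"linear":[3,3,97],"angular":[0,0,0]},
    {"fingers":0,"linear":[3,3,100.5],"angular":[0,0,0]},
    {"fingers":0,"linear":[3,3,100.5],"angular":[0,0,0]}
  ]
}}

```text
clock: 16.42
tcp_pos: [0.4874, 0.3286, 0.0553]
tool_rot: [0.765, 0.644, 0.0, 0.0]
force: [0.5, 1.0, -3.1]
opening: 0.506
gripper_force: 62.6
```

Emit:
{"fn": "step_arm", "kwargs": {
  "series": [
    {"fingers":0,"linear":[0,0,2],"angular":[0,0,0]},
    {"fingers":0,"linear":[0,0,4],"angular":[0,0,0]},
    {"fingers":0,"linear":[0,0,4],"angular":[0,0,0]},
    {"fingers":0,"linear":[0,0,4],"angular":[0,0,0]}
  ]
}}

```text
clock: 16.92
tcp_pos: [0.4876, 0.329, 0.0545]
tool_rot: [0.765, 0.644, 0.002, 0.0]
force: [-17.4, -10.3, 51.6]
opening: 0.512
gripper_force: 68.9
```

Emit:
{"fn": "step_arm", "kwargs": {
  "series": [
    {"fingers":0,"linear":[0,0,-2.5],"angular":[0,0,0]},
    {"fingers":0,"linear":[0,0,-3],"angular":[0,0,0]},
    {"fingers":0,"linear":[0,0,-3],"angular":[0,0,0]}
  ]
}}

```text
clock: 17.3
tcp_pos: [0.4875, 0.3288, 0.0546]
tool_rot: [0.765, 0.644, 0.001, 0.0]
force: [-4.3, -1.6, 11.5]
opening: 0.511
gripper_force: 64.3
```

Emit:
{"fn": "step_arm", "kwargs": {
  "series": [
    {"fingers":0.9,"linear":[0,0,0],"angular":[0,0,0]},
    {"fingers":0.9,"linear":[0,0,0],"angular":[0,0,0]},
    {"fingers":0.9,"linear":[0,0,0],"angular":[0,0,0]},
    {"fingers":0.9,"linear":[0,0,-20],"angular":[0,0,0]},
    {"fingers":0.9,"linear":[0,0,-60],"angular":[0,0,0]},
    {"fingers":0.9,"linear":[0,0,-120],"angular":[0,0,0]},
    {"fingers":0.9,"linear":[0,0,-170],"angular":[0,0,0]},
    {"fingers":0.9,"linear":[0,0,-170],"angular":[0,0,0]},
    {"fingers":0.9,"linear":[0,0,-170],"angular":[0,0,0]}
  ]
}}

```text
clock: 18.42
tcp_pos: [0.4871, 0.3285, 0.2233]
tool_rot: [0.765, 0.644, -0.0, -0.0]
force: [0.1, -0.9, -0.9]
opening: 0.899
gripper_force: 0.0
```

Run:
```python
from h import *
w=snap('wrist','w7.png');t=snap('top','t4.png')
o=np.zeros((600,800,3),np.uint8)
o[:400,:640]=w[...,::-1];o[400:,:320]=cv2.resize(t[160:224,450:530][:, :],(320,256))[:200,:,::-1] if 0 else cv2.resize(t[165:215,450:530],(320,200),interpolation=cv2.INTER_CUBIC)[...,::-1]
o[400:,330:730]=cv2.resize(t[150:200+5,280:390],(400,200),interpolation=cv2.INTER_CUBIC)[...,::-1]
cv2.imwrite('pics/c3.png',o)
s=state();print(s['tcp_pos'],s['q'].round(2))
```

```text
[0.48666936 0.3281912  0.22253008] [0.59 0.4  0.2  1.37 0.   2.34]
```

View pics/c3.png

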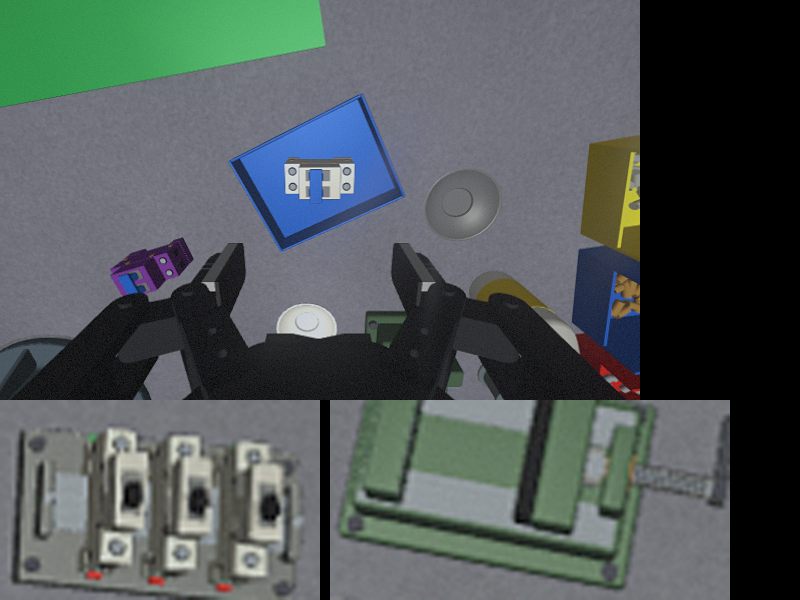

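Run:
```python
from h import *
B=lambda u,v:(450+(u-480)/4,165+v/4)
P=px2w('top0.png',[B(494,182),B(775,207),B(500,30)],.016);print(P.round(4));d=P[0]-P[1];print(np.arctan2(d[1],d[0]),np.linalg.norm(d),np.linalg.norm(P[2]-P[0]))
x=d/np.linalg.norm(d);y=np.array([-x[1],x[0],0]);print('rail origin',P[0]-.085*x-.048*y)
mv([.50,-.41,.28],np.arctan2(d[1],d[0]))
```

```text
[[ 0.4696 -0.3225  0.016 ]
 [ 0.4577 -0.4939  0.016 ]
 [ 0.5648 -0.3288  0.016 ]]
1.501628041554608 0.1718096762214665 0.09542666721410602
rail origin [ 0.51158331 -0.41061278  0.016     ]
linear [-725.2  139.1  -56.6] ang [-0.0016  0.0014 -0.1024] t 18.52
```

Emit:
{"fn": "step_arm", "kwargs": {
  "series": [
    {"fingers":0.8,"linear":[-55,10,-30],"angular":[0,0,-0.1]},
    {"fingers":0.8,"linear":[-110,21,-57],"angular":[0,0,-0.1]},
    {"fingers":0.8,"linear":[-170,32,-57],"angular":[0,0,-0.1]},
    {"fingers":0.8,"linear":[-230,44,-57],"angular":[0,0,-0.1]},
    {"fingers":0.8,"linear":[-290,55,-57],"angular":[0,0,-0.1]},
    {"fingers":0.8,"linear":[-350,67,-57],"angular":[0,0,-0.1]},
    {"fingers":0.8,"linear":[-410,78,-57],"angular":[0,0,-0.1]},
    {"fingers":0.8,"linear":[-470,90,-57],"angular":[0,0,-0.1]},
    {"fingers":0.8,"linear":[-530,101,-57],"angular":[0,0,-0.1]},
    {"fingers":0.8,"linear":[-590,113,-57],"angular":[0,0,-0.1]}
  ]
}}

```text
clock: 19.77
tcp_pos: [0.4971, -0.274, 0.2798]
tool_rot: [0.732, 0.681, -0.0, -0.001]
force: [1.8, 0.5, 0.8]
opening: 0.801
gripper_force: 0.0
```

Emit:
{"fn": "step_arm", "kwargs": {
  "series": [
    {"fingers":0.8,"linear":[-60,12,0],"angular":[0,0,0]},
    {"fingers":0.8,"linear":[-115,23,0],"angular":[0,0,0]},
    {"fingers":0.8,"linear":[-135,26,0],"angular":[0,0,0]},
    {"fingers":0.8,"linear":[-135,26,0],"angular":[0,0,0]},
    {"fingers":0.8,"linear":[-135,26,0],"angular":[0,0,0]},
    {"fingers":0.8,"linear":[-135,26,0],"angular":[0,0,0]}
  ]
}}

```text
clock: 20.52
tcp_pos: [0.5142, -0.4076, 0.2811]
tool_rot: [0.732, 0.682, 0.0, 0.0]
force: [-0.6, 0.0, 0.9]
opening: 0.799
gripper_force: 0.0
```

Run:
```python
from h import *
w=snap('wrist','w8.png');print(state()['tcp_pos'],w2px('w8.png',[(.5116,-.4106,.06)]))
u,v=w2px('w8.png',[(.5116,-.4106,.06)])[0].astype(int)
x0,y0=max(u-80,0),max(v-60,0);print(x0,y0)
cv2.imwrite('pics/c4.png',cv2.resize(w[y0:y0+120,x0:x0+160,::-1],(800,600),interpolation=cv2.INTER_CUBIC))
```

```text
[ 0.51417969 -0.40774878  0.28117748] [[316.33894813 169.96063808]]
236 109
```

View pics/c4.png

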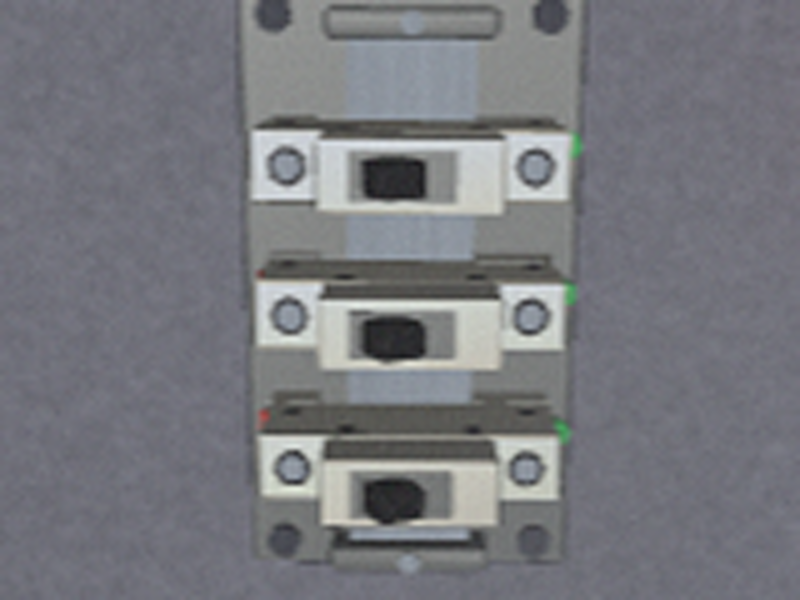

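Run:
```python
from h import *
c=lambda u,v:(236+u/5,109+v/5)
for a in([(287,166),(535,167)],[(290,316),(530,317)],[(293,467),(526,468)]):
    P=px2w('w8.png',[c(*q) for q in a],.065);d=P[0]-P[1];print('screws',P.mean(0).round(4),np.linalg.norm(d).round(4),(np.arctan2(d[1],d[0])-np.pi/2).round(4))
for a in((317,503,137,213),(320,501,298,368),(323,497,460,525)):
    P=px2w('w8.png',[c(a[0],a[2]),c(a[1],a[2]),c(a[1],a[3]),c(a[0],a[3])],.087);print('nose',P.mean(0).round(4),np.linalg.norm(P[0]-P[1]).round(4),np.linalg.norm(P[1]-P[2]).round(4))
for n in ((.5116,-.4106),): pass
mv([.5116,-.4106,.28],1.50)
```

```text
screws [ 0.5165 -0.3747  0.065 ] 0.0619 1.4968
screws [ 0.5136 -0.4128  0.065 ] 0.0618 1.4966
screws [ 0.5106 -0.4536  0.065 ] 0.062 1.4964
nose [ 0.5163 -0.3744  0.087 ] 0.0433 0.0177
nose [ 0.5138 -0.4122  0.087 ] 0.0436 0.0174
nose [ 0.5108 -0.4531  0.087 ] 0.0434 0.0173
linear [-3.  -2.4  1.2] ang [0.0003 0.0001 0.0002] t 20.57
```

Run:
```python
from h import *
mv([.5164,-.3745,.067],1.497)
```

```text
linear [ 3.340e+01 -2.000e-01  2.142e+02] ang [0.0003 0.0001 0.0032] t 20.57
```

Emit:
{"fn": "step_arm", "kwargs": {
  "grip_force": 70,
  "series": [
    {"fingers":0.75,"linear":[33,0,50],"angular":[0,0,0.003]},
    {"fingers":0.75,"linear":[33,0,100],"angular":[0,0,0.003]},
    {"fingers":0.75,"linear":[33,0,150],"angular":[0,0,0.003]},
    {"fingers":0.75,"linear":[33,0,190],"angular":[0,0,0.003]},
    {"fingers":0.75,"linear":[33,0,205],"angular":[0,0,0.003]},
    {"fingers":0.75,"linear":[33,0,205],"angular":[0,0,0.003]},
    {"fingers":0.75,"linear":[33,0,205],"angular":[0,0,0.003]},
    {"fingers":0.75,"linear":[33,0,205],"angular":[0,0,0.003]}
  ]
}}

```text
clock: 21.58
tcp_pos: [0.5171, -0.3763, 0.0773]
tool_rot: [0.733, 0.68, 0.0, 0.001]
force: [0.1, -0.9, 0.1]
opening: 0.75
gripper_force: 0.0
```

Run:
```python
from h import *
print(state()['force']);mv([.5164,-.3745,.067],1.497)
t=state()['tcp_pos']
w=snap('wrist','w9.png');print(w2px('w9.png',[t,(.5164,-.3745,.087)]))
cv2.imwrite('pics/c5.png',w[130:400,160:480,::-1])
```

```text
[ 0.12097758 -0.90343792  0.06793741]
linear [ 1.7 -0.9 10.3] ang [ 0.0019  0.0012 -0.0008] t 21.57
[[318.17860177 245.23656018]
 [316.57747852 250.77685024]]
```

View pics/c5.png

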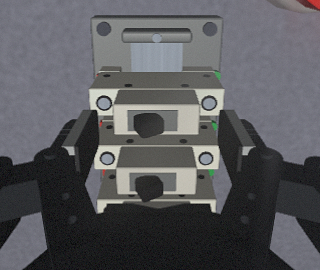

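Emit:
{"fn": "step_arm", "kwargs": {
  "grip_force": 70,
  "series": [
    {"fingers":0.75,"linear":[1.5,-1,10],"angular":[0,0,0]},
    {"fingers":0.75,"linear":[1.5,-1,10.5],"angular":[0,0,0]},
    {"fingers":0,"linear":[1.5,-1,10.5],"angular":[0,0,0]},
    {"fingers":0,"linear":[1.5,-1,10.5],"angular":[0,0,0]},
    {"fingers":0,"linear":[1.5,-1,10.5],"angular":[0,0,0]},
    {"fingers":0,"linear":[1.5,-1,10.5],"angular":[0,0,0]}
  ]
}}

```text
clock: 22.38
tcp_pos: [0.5157, -0.3743, 0.0655]
tool_rot: [0.733, 0.68, 0.0, 0.0]
force: [0.2, 0.1, 3.8]
opening: 0.511
gripper_force: 71.8
```

Emit:
{"fn": "step_arm", "kwargs": {
  "series": [
    {"fingers":0,"linear":[0,0,-2],"angular":[0,0,0]},
    {"fingers":0,"linear":[0,0,-4],"angular":[0,0,0]},
    {"fingers":0,"linear":[0,0,-6],"angular":[0,0,0]},
    {"fingers":0,"linear":[0,0,-10],"angular":[0,0,0]},
    {"fingers":0,"linear":[0,0,-30],"angular":[0,0,0]},
    {"fingers":0,"linear":[0,0,-70],"angular":[0,0,0]},
    {"fingers":0,"linear":[0,0,-110],"angular":[0,0,0]},
    {"fingers":0,"linear":[0,0,-120],"angular":[0,0,0]},
    {"fingers":0,"linear":[0,0,-120],"angular":[0,0,0]}
  ]
}}

```text
clock: 23.5
tcp_pos: [0.5158, -0.3744, 0.1856]
tool_rot: [0.733, 0.68, 0.0, 0.001]
force: [-0.8, 0.1, -2.0]
opening: 0.512
gripper_force: 73.6
```

Run:
```python
from h import *
s=state();print(s['force'],s['tcp_pos']);p=np.load('vise.npy')
mv(V(p,[43.5,0,190])[0],p[2]);mv(V(p,[43.5,0,102])[0],p[2]);snap('wrist','w10.png')
```

```text
[-0.77420853  0.05893545 -2.00480836] [ 0.51575857 -0.37437827  0.18560185]
linear [410.7  28.4  -4.6] ang [0.0009 0.0005 0.0982] t 23.5
linear [410.7  28.4  83.4] ang [0.0009 0.0005 0.0982] t 23.5
```

Emit:
{"fn": "step_arm", "kwargs": {
  "series": [
    {"fingers":0,"linear":[30,2,-10],"angular":[0,0,0.02]},
    {"fingers":0,"linear":[80,6,-20],"angular":[0,0,0.05]},
    {"fingers":0,"linear":[130,9,-20],"angular":[0,0,0.098]},
    {"fingers":0,"linear":[180,12,-20],"angular":[0,0,0.098]},
    {"fingers":0,"linear":[230,16,-20],"angular":[0,0,0.098]},
    {"fingers":0,"linear":[280,19,-20],"angular":[0,0,0.098]},
    {"fingers":0,"linear":[330,23,-20],"angular":[0,0,0.098]},
    {"fingers":0,"linear":[370,26,-20],"angular":[0,0,0.098]},
    {"fingers":0,"linear":[400,28,-20],"angular":[0,0,0.098]},
    {"fingers":0,"linear":[411,28,-20],"angular":[0,0,0.098]}
  ]
}}

```text
clock: 24.8
tcp_pos: [0.5735, 0.035, 0.2038]
tool_rot: [0.765, 0.644, -0.001, -0.001]
force: [-0.3, 0.1, -1.6]
opening: 0.509
gripper_force: 73.5
```

Emit:
{"fn": "step_arm", "kwargs": {
  "series": [
    {"fingers":0,"linear":[0,0,0],"angular":[0,0,0]},
    {"fingers":0,"linear":[0,0,0],"angular":[0,0,0]},
    {"fingers":0,"linear":[0,0,0],"angular":[0,0,0]}
  ]
}}

```text
clock: 25.18
tcp_pos: [0.574, 0.0327, 0.2053]
tool_rot: [0.766, 0.643, -0.0, 0.0]
force: [-0.4, -0.8, -1.3]
opening: 0.509
gripper_force: 73.5
```

Run:
```python
from h import *
s=state();print(s['force'],s['tcp_pos'],s['opening']);p=np.load('vise.npy')
mv(V(p,[43.5,0,100.5])[0],p[2]);snap('wrist','w11.png')
# check slip: compare toggle/nose bright region in w9..w11
for f in('w10.png','w11.png'):
    g=cv2.cvtColor(cv2.imread('pics/'+f),cv2.COLOR_BGR2GRAY)
    col=g[200:330,340].astype(int);print(f,[ (i+200,col[i]) for i in range(0,130,3)])
```

```text
[-0.4019     -0.82933305 -1.33043688] [0.57398356 0.03265876 0.20528286] 0.508509492721047
linear [  0.5   0.7 104.8] ang [-0.      0.0001 -0.001 ] t 25.18
w10.png [(200, np.int64(124)), (203, np.int64(89)), (206, np.int64(91)), (209, np.int64(93)), (212, np.int64(94)), (215, np.int64(95)), (218, np.int64(96)), (221, np.int64(97)), (224, np.int64(96)), (227, np.int64(93)), (230, np.int64(163)), (233, np.int64(89)), (236, np.int64(85)), (239, np.int64(90)), (242, np.int64(90)), (245, np.int64(91)), (248, np.int64(112)), (251, np.int64(183)), (254, np.int64(151)), (257, np.int64(106)), (260, np.int64(106)), (263, np.int64(115)), (266, np.int64(115)), (269, np.int64(118)), (272, np.int64(113)), (275, np.int64(129)), (278, np.int64(188)), (281, np.int64(118)), (284, np.int64(114)), (287, np.int64(117)), (290, np.int64(110)), (293, np.int64(110)), (296, np.int64(110)), (299, np.int64(107)), (302, np.int64(111)), (305, np.int64(115)), (308, np.int64(109)), (311, np.int64(109)), (314, np.int64(112)), (317, np.int64(109)), (320, np.int64(109)), (323, np.int64(111)), (326, np.int64(111)), (32
[... 275 characters left out ...]
t64(89)), (236, np.int64(90)), (239, np.int64(87)), (242, np.int64(93)), (245, np.int64(88)), (248, np.int64(108)), (251, np.int64(186)), (254, np.int64(151)), (257, np.int64(109)), (260, np.int64(107)), (263, np.int64(116)), (266, np.int64(118)), (269, np.int64(113)), (272, np.int64(118)), (275, np.int64(130)), (278, np.int64(187)), (281, np.int64(99)), (284, np.int64(50)), (287, np.int64(55)), (290, np.int64(50)), (293, np.int64(47)), (296, np.int64(87)), (299, np.int64(89)), (302, np.int64(88)), (305, np.int64(86)), (308, np.int64(114)), (311, np.int64(108)), (314, np.int64(109)), (317, np.int64(106)), (320, np.int64(116)), (323, np.int64(109)), (326, np.int64(111)), (329, np.int64(111))]
```

Emit:
{"fn": "step_arm", "kwargs": {
  "series": [
    {"fingers":0,"linear":[0.5,0.7,40],"angular":[0,0,0]},
    {"fingers":0,"linear":[0.5,0.7,75],"angular":[0,0,0]},
    {"fingers":0,"linear":[0.5,0.7,95],"angular":[0,0,0]},
    {"fingers":0,"linear":[0.5,0.7,101],"angular":[0,0,0]},
    {"fingers":0,"linear":[0.5,0.7,103],"angular":[0,0,0]},
    {"fingers":0,"linear":[0.5,0.7,104.5],"angular":[0,0,0]},
    {"fingers":0,"linear":[0.5,0.7,104.5],"angular":[0,0,0]}
  ]
}}

```text
clock: 26.1
tcp_pos: [0.5752, 0.034, 0.1014]
tool_rot: [0.765, 0.644, 0.0, 0.0]
force: [0.6, 0.5, -2.0]
opening: 0.509
gripper_force: 73.6
```

Run:
```python
from h import *
s=state();print(s['force'],s['tcp_pos'],s['opening']);p=np.load('vise.npy')
mv(V(p,[43.5,0,100.5])[0],p[2])
```

```text
[ 0.64875916  0.50044155 -2.01143788] [0.5752033  0.03399995 0.10136824] 0.5091173621696833
linear [-1.  -0.3  0.9] ang [ 0.0009 -0.0002  0.0002] t 26.1
```

Emit:
{"fn": "step_arm", "kwargs": {
  "series": [
    {"fingers":0,"linear":[0,0,1],"angular":[0,0,0]},
    {"fingers":0,"linear":[0,0,1.3],"angular":[0,0,0]},
    {"fingers":0,"linear":[0,0,1.3],"angular":[0,0,0]},
    {"fingers":0.75,"linear":[0,0,1],"angular":[0,0,0]},
    {"fingers":0.75,"linear":[0,0,0],"angular":[0,0,0]},
    {"fingers":0.75,"linear":[0,0,0],"angular":[0,0,0]},
    {"fingers":0.75,"linear":[0,0,-20],"angular":[0,0,0]},
    {"fingers":0.75,"linear":[0,0,-60],"angular":[0,0,0]},
    {"fingers":0.75,"linear":[0,0,-110],"angular":[0,0,0]},
    {"fingers":0.75,"linear":[0,0,-110],"angular":[0,0,0]}
  ]
}}

```text
clock: 27.35
tcp_pos: [0.5766, 0.0341, 0.2146]
tool_rot: [0.765, 0.644, 0.002, 0.002]
force: [0.2, -1.0, -1.3]
opening: 0.747
gripper_force: 0.0
```

Run:
```python
from h import *
snap('wrist','w12.png')
mv([.5137,-.4125,.0663],1.497)
```

```text
linear [-450.6   15.1  145.8] ang [ 0.003  -0.0005 -0.0988] t 27.4
```

```bash
cat >> h.py <<'E'
def white(f,box,thr=170,z=.1):
    "bright blobs inside box(u0,u1,v0,v1): vise-frame (mm) rect centre at height z, angle"
    im=cv2.imread('pics/'+f);m=((im.min(2)>thr)*255).astype(np.uint8);k=np.zeros_like(m);k[box[2]:box[3],box[0]:box[1]]=1
    p=np.load('vise.npy');c,s=np.cos(p[2]),np.sin(p[2])
    for ct in cv2.findContours(m*k,0,2)[0]:
        if cv2.contourArea(ct)<60: continue
        b=cv2.boundingRect(ct);w=px2w(f,[(b[0],b[1]),(b[0]+b[2],b[1]),(b[0],b[1]+b[3]),(b[0]+b[2],b[1]+b[3])],z)
        print(b,cv2.minAreaRect(ct)[2],((w[:,:2]-p[:2])@np.array([[c,-s],[s,c]])*1e3).round(1).tolist())
E
python3 - <<'E'
from h import *
p=np.load('vise.npy')
print(w2px('w12.png',V(p,[(43.5,0,122),(34.5,22,122),(52.5,-22,122),(34.5,-40,100)])).round(0))
white('w12.png',(220,420,60,300),150,.122)
E
```

```text
[[315. 198.]
 [290. 208.]
 [341. 188.]
 [357. 200.]]
(274, 181, 85, 25) 90.0 [[58.8, 35.2], [58.8, -37.3], [36.3, 36.2], [36.2, -38.3]]
(335, 142, 24, 5) 90.0 [[91.6, -16.2], [91.6, -35.9], [87.6, -16.3], [87.6, -36.1]]
```

Emit:
{"fn": "step_arm", "kwargs": {
  "series": [
    {"fingers":0.75,"linear":[-50,2,-10],"angular":[0,0,-0.03]},
    {"fingers":0.75,"linear":[-110,4,-10],"angular":[0,0,-0.099]},
    {"fingers":0.75,"linear":[-170,6,-10],"angular":[0,0,-0.099]},
    {"fingers":0.75,"linear":[-230,8,-10],"angular":[0,0,-0.099]},
    {"fingers":0.75,"linear":[-290,10,-10],"angular":[0,0,-0.099]},
    {"fingers":0.75,"linear":[-350,12,-10],"angular":[0,0,-0.099]},
    {"fingers":0.75,"linear":[-400,14,-10],"angular":[0,0,-0.099]},
    {"fingers":0.75,"linear":[-440,15,0],"angular":[0,0,-0.099]},
    {"fingers":0.75,"linear":[-450,15,60],"angular":[0,0,-0.099]},
    {"fingers":0.75,"linear":[-450,15,100],"angular":[0,0,-0.099]}
  ]
}}

```text
clock: 28.65
tcp_pos: [0.5107, -0.4121, 0.1068]
tool_rot: [0.733, 0.68, -0.0, -0.002]
force: [0.3, -0.4, -0.1]
opening: 0.753
gripper_force: 0.0
```

Emit:
{"fn": "step_arm", "kwargs": {
  "series": [
    {"fingers":0.75,"linear":[0,0,20],"angular":[0,0,0]},
    {"fingers":0.75,"linear":[0,0,35],"angular":[0,0,0]},
    {"fingers":0.75,"linear":[0,0,35],"angular":[0,0,0]},
    {"fingers":0.75,"linear":[0,0,35],"angular":[0,0,0]}
  ]
}}

```text
clock: 29.15
tcp_pos: [0.5127, -0.4121, 0.0766]
tool_rot: [0.733, 0.681, 0.0, 0.001]
force: [-0.5, -0.3, 0.8]
opening: 0.75
gripper_force: 0.0
```

Run:
```python
from h import *
snap('wrist','w13.png')
mv([.5137,-.4125,.0663],1.497)
g=cv2.cvtColor(cv2.imread('pics/w13.png'),cv2.COLOR_BGR2GRAY)
P=lambda x,y,z:(np.array([.5137,-.4125,z])+x*np.array([.074,.997,0])+y*np.array([-.997,.074,0])) # pole frame
print(w2px('w13.png',[P(0,0,.087),P(.009,.0225,.087),P(-.009,-.0225,.087),P(0,.031,.065),P(0,-.031,.065)]).round(0))
white('w13.png',(220,420,180,330),150,.087)
```

```text
linear [-0.2  0.9 10.5] ang [0.0012 0.0009 0.0002] t 29.2
[[320. 255.]
 [276. 239.]
 [363. 270.]
 [268. 237.]
 [372. 237.]]
(280, 307, 79, 23) 90.0 [[-440.1, 2.4], [-435.8, -41.1], [-455.6, 1.4], [-451.1, -43.3]]
(256, 283, 126, 24) 90.0 [[-426.1, 16.1], [-419.4, -51.3], [-441.4, 15.6], [-434.5, -53.8]]
(363, 240, 17, 9) 90.0 [[-395.3, -37.5], [-394.4, -46.1], [-400.3, -38.2], [-399.5, -46.9]]
(324, 222, 63, 18) 90.0 [[-387.4, -16.5], [-384.3, -48.0], [-397.3, -17.6], [-394.1, -49.7]]
(251, 222, 122, 46) 90.0 [[-391.1, 19.9], [-385.0, -41.0], [-417.2, 19.1], [-410.8, -45.1]]
```

Emit:
{"fn": "step_arm", "kwargs": {
  "grip_force": 70,
  "series": [
    {"fingers":0.75,"linear":[0,1,10],"angular":[0,0,0]},
    {"fingers":0.75,"linear":[0,1,10],"angular":[0,0,0]},
    {"fingers":0,"linear":[0,1,10],"angular":[0,0,0]},
    {"fingers":0,"linear":[0,1,10],"angular":[0,0,0]},
    {"fingers":0,"linear":[0,1,10],"angular":[0,0,0]},
    {"fingers":0,"linear":[0,1,10],"angular":[0,0,0]}
  ]
}}

```text
clock: 29.95
tcp_pos: [0.5135, -0.4122, 0.0662]
tool_rot: [0.733, 0.681, 0.0, 0.0]
force: [-0.9, 0.2, 4.4]
opening: 0.509
gripper_force: 71.9
```

Emit:
{"fn": "step_arm", "kwargs": {
  "series": [
    {"fingers":0,"linear":[0,0,-2],"angular":[0,0,0]},
    {"fingers":0,"linear":[0,0,-4],"angular":[0,0,0]},
    {"fingers":0,"linear":[0,0,-6],"angular":[0,0,0]},
    {"fingers":0,"linear":[0,0,-10],"angular":[0,0,0]},
    {"fingers":0,"linear":[0,0,-30],"angular":[0,0,0]},
    {"fingers":0,"linear":[0,0,-70],"angular":[0,0,0]},
    {"fingers":0,"linear":[0,0,-110],"angular":[0,0,0]},
    {"fingers":0,"linear":[0,0,-140],"angular":[0,0,0]},
    {"fingers":0,"linear":[0,0,-140],"angular":[0,0,0]}
  ]
}}

```text
clock: 31.08
tcp_pos: [0.5144, -0.4128, 0.2087]
tool_rot: [0.733, 0.681, 0.0, 0.002]
force: [1.2, -0.8, -2.7]
opening: 0.506
gripper_force: 73.4
```

Run:
```python
from h import *
s=state();print(s['force'],s['tcp_pos']);p=np.load('vise.npy')
mv(V(p,[23,0,206])[0],p[2])
```

```text
[ 1.18812137 -0.81403634 -2.69898503] [ 0.51440083 -0.41279531  0.2087433 ]
linear [428.7  25.3   1.7] ang [0.0043 0.0025 0.0992] t 31.07
```

Emit:
{"fn": "step_arm", "kwargs": {
  "series": [
    {"fingers":0,"linear":[30,2,0],"angular":[0,0,0.02]},
    {"fingers":0,"linear":[80,5,0],"angular":[0,0,0.05]},
    {"fingers":0,"linear":[130,8,0],"angular":[0,0,0.098]},
    {"fingers":0,"linear":[180,11,0],"angular":[0,0,0.098]},
    {"fingers":0,"linear":[235,14,0],"angular":[0,0,0.098]},
    {"fingers":0,"linear":[290,17,0],"angular":[0,0,0.098]},
    {"fingers":0,"linear":[345,20,0],"angular":[0,0,0.098]},
    {"fingers":0,"linear":[395,23,0],"angular":[0,0,0.098]},
    {"fingers":0,"linear":[420,25,0],"angular":[0,0,0.098]},
    {"fingers":0,"linear":[429,25,0],"angular":[0,0,0.098]}
  ]
}}

```text
clock: 32.33
tcp_pos: [0.5695, 0.0154, 0.2049]
tool_rot: [0.765, 0.645, -0.0, -0.0]
force: [-0.7, -0.2, -1.7]
opening: 0.509
gripper_force: 73.4
```

Emit:
{"fn": "step_arm", "kwargs": {
  "series": [
    {"fingers":0,"linear":[0,0,0],"angular":[0,0,0]},
    {"fingers":0,"linear":[0,0,0],"angular":[0,0,0]},
    {"fingers":0,"linear":[0,0,0],"angular":[0,0,0]}
  ]
}}

```text
clock: 32.7
tcp_pos: [0.5698, 0.0131, 0.2058]
tool_rot: [0.765, 0.643, -0.0, 0.0]
force: [1.5, 0.1, -0.4]
opening: 0.509
gripper_force: 73.4
```

Run:
```python
from h import *
s=state();print(s['force'],s['tcp_pos'],s['opening']);p=np.load('vise.npy')
mv(V(p,[23,0,101.2])[0],p[2]);snap('wrist','w14.png')
g=cv2.cvtColor(cv2.imread('pics/w14.png'),cv2.COLOR_BGR2GRAY)
print(g[224:290:2,340].tolist())
```

```text
[ 1.5019975   0.09479982 -0.38816324] [0.56977042 0.01312115 0.20578815] 0.5091911514621381
linear [ -0.    1.5 104.6] ang [ 0.0001  0.0001 -0.    ] t 32.7
[96, 98, 90, 130, 91, 93, 87, 91, 89, 93, 92, 87, 158, 182, 184, 69, 108, 104, 105, 105, 117, 120, 118, 115, 113, 128, 152, 187, 92, 95, 92, 88, 89]
```

Emit:
{"fn": "step_arm", "kwargs": {
  "series": [
    {"fingers":0,"linear":[0,1.5,40],"angular":[0,0,0]},
    {"fingers":0,"linear":[0,1.5,75],"angular":[0,0,0]},
    {"fingers":0,"linear":[0,1.5,95],"angular":[0,0,0]},
    {"fingers":0,"linear":[0,1.5,101],"angular":[0,0,0]},
    {"fingers":0,"linear":[0,1.5,103.5],"angular":[0,0,0]},
    {"fingers":0,"linear":[0,1.5,104.8],"angular":[0,0,0]},
    {"fingers":0,"linear":[0,1.5,104.8],"angular":[0,0,0]}
  ]
}}

```text
clock: 33.62
tcp_pos: [0.5716, 0.0137, 0.1016]
tool_rot: [0.765, 0.644, 0.0, 0.0]
force: [-0.4, -0.3, -1.8]
opening: 0.511
gripper_force: 73.4
```

Run:
```python
from h import *
s=state();print(s['force'],s['tcp_pos'],s['opening']);p=np.load('vise.npy')
mv(V(p,[23,0,101.2])[0],p[2])
```

```text
[-0.41346941 -0.30862757 -1.80741002] [0.57163761 0.0137285  0.10158478] 0.5114586013710118
linear [-0.9 -0.3  0.4] ang [ 0.0009 -0.0001  0.0012] t 33.62
```

Emit:
{"fn": "step_arm", "kwargs": {
  "series": [
    {"fingers":0,"linear":[-0.7,0,0.8],"angular":[0,0,0]},
    {"fingers":0,"linear":[-0.7,0,1],"angular":[0,0,0]},
    {"fingers":0,"linear":[-0.7,0,1],"angular":[0,0,0]},
    {"fingers":0.75,"linear":[-0.7,0,0.8],"angular":[0,0,0]},
    {"fingers":0.75,"linear":[-0.7,0,0],"angular":[0,0,0]},
    {"fingers":0.75,"linear":[-0.7,0,0],"angular":[0,0,0]},
    {"fingers":0.75,"linear":[0,0,-20],"angular":[0,0,0]},
    {"fingers":0.75,"linear":[0,0,-60],"angular":[0,0,0]},
    {"fingers":0.75,"linear":[0,0,-110],"angular":[0,0,0]},
    {"fingers":0.75,"linear":[0,0,-110],"angular":[0,0,0]}
  ]
}}

```text
clock: 34.88
tcp_pos: [0.5731, 0.0138, 0.2147]
tool_rot: [0.765, 0.644, 0.002, 0.002]
force: [-0.2, -0.0, -0.0]
opening: 0.752
gripper_force: 0.0
```

Run:
```python
from h import *
snap('wrist','w15.png');p=np.load('vise.npy')
mv([.5107,-.4533,.0663],1.497)
print(w2px('w15.png',V(p,[(34.5,22,122),(52.5,-22,122),(14,22,122),(32,-22,122)])).round(0))
white('w15.png',(220,420,60,300),150,.122)
```

```text
linear [-470.8   18.7  146. ] ang [ 0.003  -0.0005 -0.0978] t 34.92
[[290. 185.]
 [342. 164.]
 [290. 208.]
 [341. 188.]]
(273, 159, 87, 48) 90.0 [[57.0, 35.3], [57.0, -37.3], [14.7, 37.1], [14.6, -39.2]]
(339, 122, 20, 5) 90.0 [[86.9, -19.1], [86.9, -35.1], [83.0, -19.2], [83.0, -35.3]]
```

Both stand as planned. Third pole.

Emit:
{"fn": "step_arm", "kwargs": {
  "series": [
    {"fingers":0.75,"linear":[-50,2,-10],"angular":[0,0,-0.03]},
    {"fingers":0.75,"linear":[-110,4,-10],"angular":[0,0,-0.098]},
    {"fingers":0.75,"linear":[-170,7,-10],"angular":[0,0,-0.098]},
    {"fingers":0.75,"linear":[-230,9,-10],"angular":[0,0,-0.098]},
    {"fingers":0.75,"linear":[-290,12,-10],"angular":[0,0,-0.098]},
    {"fingers":0.75,"linear":[-350,14,-10],"angular":[0,0,-0.098]},
    {"fingers":0.75,"linear":[-410,17,-10],"angular":[0,0,-0.098]},
    {"fingers":0.75,"linear":[-460,19,0],"angular":[0,0,-0.098]},
    {"fingers":0.75,"linear":[-471,19,50],"angular":[0,0,-0.098]},
    {"fingers":0.75,"linear":[-471,19,90],"angular":[0,0,-0.098]}
  ]
}}

```text
clock: 36.17
tcp_pos: [0.5082, -0.4543, 0.1175]
tool_rot: [0.733, 0.68, -0.0, -0.001]
force: [-0.0, 0.8, 0.3]
opening: 0.749
gripper_force: 0.0
```

Emit:
{"fn": "step_arm", "kwargs": {
  "series": [
    {"fingers":0.75,"linear":[0,0,20],"angular":[0,0,0]},
    {"fingers":0.75,"linear":[0,0,44],"angular":[0,0,0]},
    {"fingers":0.75,"linear":[0,0,44],"angular":[0,0,0]},
    {"fingers":0.75,"linear":[0,0,44],"angular":[0,0,0]}
  ]
}}

```text
clock: 36.67
tcp_pos: [0.5096, -0.4536, 0.0774]
tool_rot: [0.733, 0.681, -0.0, 0.0]
force: [0.1, -0.2, 1.7]
opening: 0.745
gripper_force: 0.0
```

Run:
```python
from h import *
snap('wrist','w16.png')
mv([.5107,-.4533,.0663],1.497)
P=lambda x,y,z:(np.array([.5107,-.4533,z])+x*np.array([.074,.997,0])+y*np.array([-.997,.074,0]))
print(w2px('w16.png',[P(.009,.0225,.087),P(-.009,-.0225,.087)]).round(0))
g=cv2.cvtColor(cv2.imread('pics/w16.png'),cv2.COLOR_BGR2GRAY)
print(g[224:290:2,345].tolist());print(g[264,260:380:2].tolist())
```

```text
linear [ 0.6  0.8 11.6] ang [0.0008 0.0006 0.0002] t 36.73
[[276. 237.]
 [362. 268.]]
[91, 98, 94, 90, 94, 90, 115, 170, 180, 178, 180, 182, 179, 177, 177, 180, 180, 179, 179, 181, 174, 161, 106, 95, 107, 112, 109, 108, 103, 111, 111, 112, 107]
[114, 117, 113, 109, 109, 113, 117, 110, 97, 180, 182, 183, 181, 183, 183, 184, 186, 185, 186, 189, 52, 54, 54, 53, 56, 62, 59, 63, 59, 63, 60, 62, 62, 141, 179, 179, 177, 185, 179, 180, 181, 178, 178, 178, 177, 179, 179, 176, 182, 179, 171, 93, 108, 106, 113, 110, 110, 115, 114, 47]
```

Emit:
{"fn": "step_arm", "kwargs": {
  "grip_force": 70,
  "series": [
    {"fingers":0.75,"linear":[0.5,0.8,11],"angular":[0,0,0]},
    {"fingers":0.75,"linear":[0.5,0.8,11],"angular":[0,0,0]},
    {"fingers":0,"linear":[0.5,0.8,11],"angular":[0,0,0]},
    {"fingers":0,"linear":[0.5,0.8,11],"angular":[0,0,0]},
    {"fingers":0,"linear":[0.5,0.8,11],"angular":[0,0,0]},
    {"fingers":0,"linear":[0.5,0.8,11],"angular":[0,0,0]}
  ]
}}

```text
clock: 37.48
tcp_pos: [0.5106, -0.4533, 0.0665]
tool_rot: [0.733, 0.681, 0.0, 0.0]
force: [-1.5, 0.2, 5.0]
opening: 0.511
gripper_force: 71.7
```

Emit:
{"fn": "step_arm", "kwargs": {
  "series": [
    {"fingers":0,"linear":[0,0,-2],"angular":[0,0,0]},
    {"fingers":0,"linear":[0,0,-4],"angular":[0,0,0]},
    {"fingers":0,"linear":[0,0,-6],"angular":[0,0,0]},
    {"fingers":0,"linear":[0,0,-10],"angular":[0,0,0]},
    {"fingers":0,"linear":[0,0,-30],"angular":[0,0,0]},
    {"fingers":0,"linear":[0,0,-70],"angular":[0,0,0]},
    {"fingers":0,"linear":[0,0,-110],"angular":[0,0,0]},
    {"fingers":0,"linear":[0,0,-140],"angular":[0,0,0]},
    {"fingers":0,"linear":[0,0,-140],"angular":[0,0,0]}
  ]
}}

```text
clock: 38.6
tcp_pos: [0.5115, -0.454, 0.2092]
tool_rot: [0.733, 0.681, 0.0, 0.003]
force: [-0.0, 0.2, -1.6]
opening: 0.51
gripper_force: 73.1
```

Run:
```python
from h import *
s=state();print(s['force'],s['tcp_pos']);p=np.load('vise.npy')
mv(V(p,[2.5,0,206])[0],p[2])
```

```text
[-0.03280375  0.21806369 -1.59473416] [ 0.51153241 -0.45397765  0.2091518 ]
linear [449.6  23.2   1.9] ang [0.0044 0.0028 0.0993] t 38.6
```

Emit:
{"fn": "step_arm", "kwargs": {
  "series": [
    {"fingers":0,"linear":[30,2,0],"angular":[0,0,0.02]},
    {"fingers":0,"linear":[80,4,0],"angular":[0,0,0.05]},
    {"fingers":0,"linear":[135,7,0],"angular":[0,0,0.098]},
    {"fingers":0,"linear":[190,10,0],"angular":[0,0,0.098]},
    {"fingers":0,"linear":[245,13,0],"angular":[0,0,0.098]},
    {"fingers":0,"linear":[300,16,0],"angular":[0,0,0.098]},
    {"fingers":0,"linear":[355,19,0],"angular":[0,0,0.098]},
    {"fingers":0,"linear":[410,21,0],"angular":[0,0,0.098]},
    {"fingers":0,"linear":[440,23,0],"angular":[0,0,0.098]},
    {"fingers":0,"linear":[449,23,0],"angular":[0,0,0.098]}
  ]
}}

```text
clock: 39.85
tcp_pos: [0.5662, -0.0053, 0.2053]
tool_rot: [0.764, 0.645, -0.0, -0.0]
force: [0.4, -0.7, -1.0]
opening: 0.511
gripper_force: 73.0
```

Emit:
{"fn": "step_arm", "kwargs": {
  "series": [
    {"fingers":0,"linear":[0,0,0],"angular":[0,0,0]},
    {"fingers":0,"linear":[0,0,0],"angular":[0,0,0]},
    {"fingers":0,"linear":[0,0,0],"angular":[0,0,0]}
  ]
}}

```text
clock: 40.22
tcp_pos: [0.5663, -0.008, 0.206]
tool_rot: [0.766, 0.643, -0.0, 0.0]
force: [-0.4, -0.6, -0.4]
opening: 0.509
gripper_force: 73.0
```

Run:
```python
from h import *
s=state();print(s['force'],s['tcp_pos'],s['opening']);p=np.load('vise.npy')
mv(V(p,[2.5,0,101.5])[0],p[2]);snap('wrist','w17.png')
g=cv2.cvtColor(cv2.imread('pics/w17.png'),cv2.COLOR_BGR2GRAY)
print(g[224:290:2,340].tolist())
```

```text
[-0.41126757 -0.61195391 -0.44403057] [ 0.56632389 -0.00798875  0.20597078] 0.5094268908253048
linear [  0.9   1.2 104.5] ang [ 0.      0.0001 -0.0001] t 40.23
[95, 92, 100, 84, 88, 93, 92, 90, 90, 90, 91, 87, 163, 184, 187, 106, 108, 108, 107, 108, 117, 118, 116, 114, 114, 130, 187, 194, 111, 112, 108, 105, 112]
```

Emit:
{"fn": "step_arm", "kwargs": {
  "series": [
    {"fingers":0,"linear":[0,1.2,40],"angular":[0,0,0]},
    {"fingers":0,"linear":[0,1.2,75],"angular":[0,0,0]},
    {"fingers":0,"linear":[0,1.2,95],"angular":[0,0,0]},
    {"fingers":0,"linear":[0,1.2,101],"angular":[0,0,0]},
    {"fingers":0,"linear":[0,1.2,103.5],"angular":[0,0,0]},
    {"fingers":0,"linear":[0,1.2,104.8],"angular":[0,0,0]},
    {"fingers":0,"linear":[0,1.2,104.8],"angular":[0,0,0]}
  ]
}}

```text
clock: 41.15
tcp_pos: [0.5679, -0.0073, 0.1018]
tool_rot: [0.765, 0.644, 0.0, 0.0]
force: [-0.2, 0.5, -0.8]
opening: 0.511
gripper_force: 73.1
```

Run:
```python
from h import *
s=state();print(s['force'],s['tcp_pos'],s['opening']);p=np.load('vise.npy')
mv(V(p,[2.5,0,101.5])[0],p[2])
```

```text
[-0.1616023   0.49185073 -0.79387969] [ 0.56789066 -0.00725647  0.10176502] 0.510640170998167
linear [-0.1 -0.2  0.3] ang [ 0.0008 -0.0001  0.0012] t 41.15
```

Emit:
{"fn": "step_arm", "kwargs": {
  "series": [
    {"fingers":0,"linear":[0,0,0.8],"angular":[0,0,0]},
    {"fingers":0,"linear":[0,0,1],"angular":[0,0,0]},
    {"fingers":0,"linear":[0,0,1],"angular":[0,0,0]},
    {"fingers":0.75,"linear":[0,0,0.8],"angular":[0,0,0]},
    {"fingers":0.75,"linear":[0,0,0],"angular":[0,0,0]},
    {"fingers":0.75,"linear":[0,0,0],"angular":[0,0,0]},
    {"fingers":0.75,"linear":[0,0,-20],"angular":[0,0,0]},
    {"fingers":0.75,"linear":[0,0,-60],"angular":[0,0,0]},
    {"fingers":0.75,"linear":[0,0,-110],"angular":[0,0,0]},
    {"fingers":0.75,"linear":[0,0,-110],"angular":[0,0,0]}
  ]
}}

```text
clock: 42.4
tcp_pos: [0.5693, -0.0073, 0.2149]
tool_rot: [0.765, 0.644, 0.002, 0.002]
force: [0.3, -0.9, -0.3]
opening: 0.752
gripper_force: 0.0
```

Run:
```python
from h import *
snap('wrist','w18.png');p=np.load('vise.npy')
mv(V(p,[-185,-42,100])[0],p[2])
print(w2px('w18.png',V(p,[(34.5,22,122),(52.5,-22,122),(14,22,122),(32,-22,122),(-6.5,22,122),(11.5,-22,122)])).round(0))
white('w18.png',(220,420,60,300),150,.122)
g=cv2.cvtColor(cv2.imread('pics/w18.png'),cv2.COLOR_BGR2GRAY)
print(g[134:214:2,337].tolist())
for v in(156,178,201):print(g[v,270:370:2].tolist())
```

```text
linear [-187.8   40.7  112.7] ang [ 0.0029 -0.0005  0.0011] t 42.45
[[289. 160.]
 [342. 138.]
 [290. 184.]
 [342. 163.]
 [290. 207.]
 [341. 187.]]
(272, 135, 89, 71) 90.0 [[55.1, 35.3], [55.2, -37.2], [-5.9, 38.0], [-5.9, -40.0]]
[65, 85, 209, 212, 212, 210, 211, 211, 208, 208, 209, 206, 175, 86, 86, 215, 210, 209, 210, 206, 207, 205, 205, 202, 198, 87, 96, 210, 209, 203, 201, 202, 199, 199, 193, 196, 42, 54, 60, 60]
[74, 125, 140, 84, 88, 90, 95, 89, 95, 90, 173, 215, 213, 211, 213, 218, 217, 218, 219, 219, 223, 221, 215, 215, 217, 216, 216, 213, 211, 214, 210, 210, 207, 208, 205, 209, 195, 80, 92, 92, 88, 91, 91, 100, 149, 84, 99, 114, 112, 81]
[89, 89, 136, 86, 87, 90, 88, 90, 86, 83, 168, 209, 212, 213, 181, 132, 113, 34, 42, 41, 48, 38, 48, 42, 39, 95, 134, 135, 135, 144, 204, 209, 205, 204, 201, 209, 122, 90, 91, 94, 89, 88, 91, 115, 118, 77, 112, 113, 96, 109]
[105, 78, 112, 110, 38, 39, 45, 44, 40, 40, 146, 208, 204, 204, 175, 129, 98, 38, 39, 48, 44, 44, 48, 45, 42, 98, 126, 127, 123, 169, 196, 199, 196, 193, 199, 183, 52, 54, 61, 64, 65, 63, 62, 139, 92, 96, 104, 105, 93, 119]
```

Emit:
{"fn": "step_arm", "kwargs": {
  "grip_force": 30,
  "series": [
    {"fingers":0.55,"linear":[-50,11,0],"angular":[0,0,0]},
    {"fingers":0.55,"linear":[-100,22,0],"angular":[0,0,0]},
    {"fingers":0.55,"linear":[-150,33,0],"angular":[0,0,0]},
    {"fingers":0.55,"linear":[-188,40,0],"angular":[0,0,0]},
    {"fingers":0.55,"linear":[-188,40,40],"angular":[0,0,0]},
    {"fingers":0.55,"linear":[-188,40,80],"angular":[0,0,0]},
    {"fingers":0.55,"linear":[-188,40,112],"angular":[0,0,0]},
    {"fingers":0.55,"linear":[-188,40,112],"angular":[0,0,0]},
    {"fingers":0.55,"linear":[-188,40,112],"angular":[0,0,0]}
  ]
}}

```text
clock: 43.58
tcp_pos: [0.5751, -0.1994, 0.1001]
tool_rot: [0.765, 0.644, 0.0, 0.0]
force: [-0.1, -0.1, 1.3]
opening: 0.549
gripper_force: 0.0
```

Run:
```python
from h import *
p=np.load('vise.npy');snap('wrist','w19.png')
mv(V(p,[-185,-42,55.5])[0],p[2])
print(w2px('w19.png',V(p,[(-176.4,-42,75),(-154.4,-42,75),(-198.4,-42,75)])).round())
g=cv2.cvtColor(cv2.imread('pics/w19.png'),cv2.COLOR_BGR2GRAY)
print(g[214,280:350:2].tolist(),g[160:270:3,316].tolist())
k=lambda q:np.array([-8*q/2/np.pi,-42*np.sin(q),-42*np.cos(q)])
for i in range(1,11): print((k(-1.62-i*np.pi/5)-k(-1.62)).round(1).tolist())
```

```text
linear [ 0.5  1.2 45. ] ang [0.0016 0.0003 0.0012] t 43.62
[[320. 214.]
 [321. 180.]
 [320. 246.]]
[126, 128, 126, 126, 120, 121, 124, 126, 130, 133, 133, 128, 128, 128, 53, 46, 42, 49, 50, 55, 61, 60, 53, 54, 50, 56, 56, 53, 103, 128, 125, 127, 126, 127, 123] [49, 83, 78, 90, 85, 80, 157, 35, 48, 45, 50, 49, 47, 46, 48, 47, 50, 48, 50, 49, 53, 49, 53, 55, 53, 51, 59, 62, 55, 58, 59, 166, 158, 127, 127, 123, 130]
[0.8, -9.2, 24.3]
[1.6, -31.0, 38.5]
[2.4, -56.9, 37.2]
[3.2, -77.1, 20.9]
[4.0, -83.9, -4.1]
[4.8, -74.7, -28.4]
[5.6, -52.9, -42.6]
[6.4, -27.0, -41.3]
[7.2, -6.8, -25.1]
[8.0, 0.0, -0.0]
```

Emit:
{"fn": "step_arm", "kwargs": {
  "grip_force": 30,
  "series": [
    {"fingers":0.55,"linear":[0,1,25],"angular":[0,0,0]},
    {"fingers":0.55,"linear":[0,1,45],"angular":[0,0,0]},
    {"fingers":0.55,"linear":[0,1,45],"angular":[0,0,0]},
    {"fingers":0,"linear":[0,1,45],"angular":[0,0,0]},
    {"fingers":0,"linear":[0,1,45],"angular":[0,0,0]},
    {"fingers":0,"linear":[0,1,45],"angular":[0,0,0]},
    {"fingers":0,"linear":[0,1,45],"angular":[0,0,0]},
    {"fingers":0,"linear":[0,1,45],"angular":[0,0,0]}
  ]
}}

```text
clock: 44.62
tcp_pos: [0.577, -0.1998, 0.0551]
tool_rot: [0.765, 0.644, 0.001, 0.001]
force: [5.4, -1.9, 0.7]
opening: 0.198
gripper_force: 29.6
```

Emit:
{"fn": "step_arm", "kwargs": {
  "series": [
    {"fingers":0,"linear":[0.8,-9.2,24.3],"angular":[0,0,0]},
    {"fingers":0,"linear":[1.6,-31,38.5],"angular":[0,0,0]},
    {"fingers":0,"linear":[2.4,-56.9,37.2],"angular":[0,0,0]},
    {"fingers":0,"linear":[3.2,-77.1,20.9],"angular":[0,0,0]},
    {"fingers":0,"linear":[4,-83.9,-4.1],"angular":[0,0,0]},
    {"fingers":0,"linear":[4.8,-74.7,-28.4],"angular":[0,0,0]},
    {"fingers":0,"linear":[5.6,-52.9,-42.6],"angular":[0,0,0]},
    {"fingers":0,"linear":[6.4,-27,-41.3],"angular":[0,0,0]},
    {"fingers":0,"linear":[7.2,-6.8,-25.1],"angular":[0,0,0]},
    {"fingers":0,"linear":[8,0,0],"angular":[0,0,0]}
  ]
}}

```text
clock: 45.88
tcp_pos: [0.5792, -0.1922, 0.0549]
tool_rot: [0.765, 0.644, 0.001, 0.001]
force: [-14.1, 0.0, 3.1]
opening: 0.201
gripper_force: 32.1
```

Run:
```python
from h import *
s=state();print(s['force'],s['gripper_force'],s['opening']);p=np.load('vise.npy')
mv(V(p,[-177,-42,55.5])[0],p[2])
```

```text
[-14.13968236   0.04211557   3.10553706] 32.10581123828888 0.20116314774562916
linear [ 0.6 -1.1 -0.6] ang [0.003  0.0008 0.0013] t 45.88
```

Emit:
{"fn": "step_arm", "kwargs": {
  "series": [
    {"fingers":0,"linear":[0.8,-10.2,24.3],"angular":[0,0,0]},
    {"fingers":0,"linear":[1.6,-32,38.5],"angular":[0,0,0]},
    {"fingers":0,"linear":[2.4,-57.9,37.2],"angular":[0,0,0]},
    {"fingers":0,"linear":[3.2,-78.1,20.9],"angular":[0,0,0]},
    {"fingers":0,"linear":[4,-84.9,-4.1],"angular":[0,0,0]},
    {"fingers":0,"linear":[4.8,-75.7,-28.4],"angular":[0,0,0]},
    {"fingers":0,"linear":[5.6,-53.9,-42.6],"angular":[0,0,0]},
    {"fingers":0,"linear":[6.4,-28,-41.3],"angular":[0,0,0]},
    {"fingers":0,"linear":[7.2,-7.8,-25.1],"angular":[0,0,0]},
    {"fingers":0,"linear":[8,-1,0],"angular":[0,0,0]}
  ]
}}

```text
clock: 47.12
tcp_pos: [0.5804, -0.1844, 0.0553]
tool_rot: [0.765, 0.644, 0.001, 0.002]
force: [-8.8, -0.3, 4.1]
opening: 0.198
gripper_force: 32.4
```

Emit:
{"fn": "step_arm", "kwargs": {
  "series": [
    {"fingers":0,"linear":[0.8,-9.2,24.3],"angular":[0,0,0]},
    {"fingers":0,"linear":[1.6,-31,38.5],"angular":[0,0,0]},
    {"fingers":0,"linear":[2.4,-56.9,37.2],"angular":[0,0,0]},
    {"fingers":0,"linear":[3.2,-77.1,20.9],"angular":[0,0,0]},
    {"fingers":0,"linear":[4,-83.9,-4.1],"angular":[0,0,0]}
  ]
}}

```text
clock: 47.75
tcp_pos: [0.4966, -0.1659, 0.0598]
tool_rot: [0.765, 0.644, 0.001, 0.002]
force: [30.2, -6.9, -6.1]
opening: 0.194
gripper_force: 33.6
```

Run:
```python
from h import *
s=state();print(s['force'],s['gripper_force'],s['opening']);p=np.load('vise.npy')
mv(V(p,[-165,42,60])[0],p[2])
f='t5.png';t=snap('top',f)
print(w2px(f,V(p,[(55,0,91),(1,22,100),(1,-40,100)])).round(0))
```

```text
[30.17796632 -6.85867125 -6.07065441] 33.56642961502075 0.19403513567110642
linear [ 0.9  0.7 -0.2] ang [0.0037 0.0009 0.0009] t 47.75
[[303. 157.]
 [324. 170.]
 [329. 144.]]
```

Emit:
{"fn": "step_arm", "kwargs": {
  "series": [
    {"fingers":0,"linear":[0.8,10.7,-24],"angular":[0,0,0]},
    {"fingers":0,"linear":[1.6,32,-37.5],"angular":[0,0,0]},
    {"fingers":0,"linear":[2.4,57,-36.5],"angular":[0,0,0]},
    {"fingers":0,"linear":[3.2,76,-20.5],"angular":[0,0,0]},
    {"fingers":0,"linear":[4,82.5,4],"angular":[0,0,0]},
    {"fingers":0,"linear":[4,82.5,4],"angular":[0,0,0]},
    {"fingers":0,"linear":[4,82.5,4],"angular":[0,0,0]}
  ]
}}

```text
clock: 48.68
tcp_pos: [0.5806, -0.1764, 0.0554]
tool_rot: [0.765, 0.644, 0.002, 0.002]
force: [16.8, -5.6, -2.5]
opening: 0.197
gripper_force: 32.6
```

Run:
```python
from h import *
s=state();print(s['force'],s['gripper_force'],s['opening']);p=np.load('vise.npy')
mv(V(p,[-161,-42,55.5])[0],p[2])
```

```text
[16.82160203 -5.56702015 -2.47950643] 32.61782079935074 0.1967110856847545
linear [ 0.8  0.3 -0.1] ang [0.0057 0.0008 0.0011] t 48.67
```

Emit:
{"fn": "step_arm", "kwargs": {
  "series": [
    {"fingers":0,"linear":[0,1.2,0],"angular":[0,0,0]},
    {"fingers":0.5,"linear":[0,1.2,0],"angular":[0,0,0]},
    {"fingers":0.5,"linear":[0,1.2,0],"angular":[0,0,0]},
    {"fingers":0.5,"linear":[0,1.2,-40],"angular":[0,0,0]},
    {"fingers":0.5,"linear":[0,1.2,-90],"angular":[0,0,0]},
    {"fingers":0.9,"linear":[0,1.2,-140],"angular":[0,0,0]},
    {"fingers":0.9,"linear":[50,-10,-170],"angular":[0,0,0]},
    {"fingers":0.9,"linear":[90,-30,-190],"angular":[0,0,0]},
    {"fingers":0.9,"linear":[90,-40,-190],"angular":[0,0,0]},
    {"fingers":0.9,"linear":[90,-40,-190],"angular":[0,0,0]}
  ]
}}

```text
clock: 49.92
tcp_pos: [0.5529, -0.0801, 0.2442]
tool_rot: [0.765, 0.644, -0.0, -0.0]
force: [-0.4, 0.0, -0.2]
opening: 0.895
gripper_force: 0.0
```

Run:
```python
from h import *
w=snap('wrist','w20.png');t=snap('top','t6.png');p=np.load('vise.npy')
u,v=w2px('w20.png',V(p,[(-40,0,90)]))[0].astype(int);print(u,v,state()['tcp_pos'])
x0,y0=u-75,max(v-110,0);o=np.zeros((600,800,3),np.uint8);print(x0,y0)
c=w[y0:y0+200,x0:x0+150];o[:,:450]=cv2.resize(c,(450,int(c.shape[0]*3)),interpolation=cv2.INTER_CUBIC)[:600,:,::-1] if c.shape[0]==200 else 0
o[:300,460:800]=cv2.resize(t[140:215,280:365],(340,300),interpolation=cv2.INTER_CUBIC)[...,::-1]
o[310:550,460:700]=cv2.resize(t[150:246,142:238],(240,240),interpolation=cv2.INTER_CUBIC)[...,::-1]
cv2.imwrite('pics/c6.png',o)
q=[(55,45,91),(55,-45,91),(1,45,91),(1,-45,91)];print(w2px('w20.png',V(p,q)).round(1))
```

```text
320 150 [ 0.55331696 -0.08070863  0.24365318]
245 40
[[272.5  48.3]
 [368.4  48.5]
 [275.  108.7]
 [365.4 108.9]]
```

View pics/c6.png

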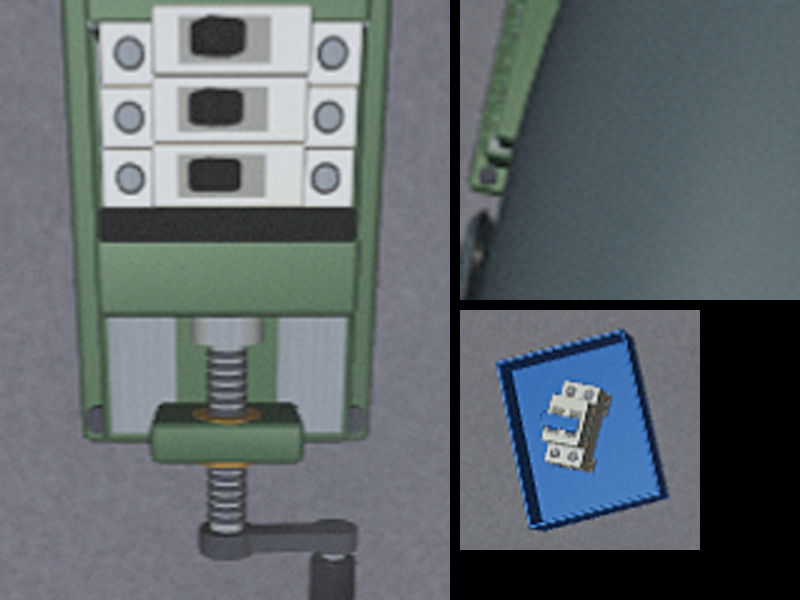

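Run:
```python
from h import *
p=np.load('vise.npy');c,s=np.cos(p[2]),np.sin(p[2])
f=lambda n,q:print(((px2w(n,q,.091)[:,:2]-p[:2])@np.array([[c,-s],[s,c]])*1e3).round(1).tolist())
f('w20.png',[(320,109),(320,120.7),(320,40+315/3)])
f('w1.png',[(320,48+376/6),(320,48+431/6),(320,48+541/6)])
```

```text
[[0.8, 0.2], [-10.4, 0.1], [-34.6, 0.0]]
[[18.4, -1.5], [6.4, -1.9], [-18.3, -2.5]]
```

```bash
python3 -c "
from rig import finish_job;print(finish_job())"
```

```text
the job is handed in; nothing more can be done
None
```

The job is handed in: the finished two-pole breaker stands upright in the blue bin, and all three single-pole breakers stand in the vise, toggles up, same way round and centred, with the rubber pressed about 4 mm of its 8.5 mm by crank count (about 3 mm by camera estimate).

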